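Plug in the tool stand and put the washed pottery tools back

TASK

First plug the empty wooden tool stand fully home into the dark socket plate on the bench, foot down, with its block resting on the plate. Then take the three washed tools from the drying rack and drop each, handle down and head up, into the stand's well of its own colour, right down to the well's floor. Leave the bowls, mug, jar, wooden knife and plaster mould where they are.

Things in the scene. Friction and masses are not known exactly. Their poses are not given: they have to be found in the camera images.
- stand: Loose wooden tool stand. Block 44 (x) x 136 (y) mm, z = 25 to 105 mm, with a row of three 25 mm square wells, 70 mm deep, at y = -42 (red), 0 (blue), +42 mm (yellow), marked by coloured patches on top and sides. Below it a black plug foot 36 (x) x 100 (y) x 25 mm high, fitting the socket either way round. Origin: centre of the foot's underside; z up.
- socket: Dark steel socket plate fixed to the table, 96 (x) x 170 (y) x 28 mm high, with a rectangular through-hole 40 (x) x 104 (y) mm at its centre. Origin: centre of its underside, on the table; z up. When the stand is fully home its block rests on the plate's top face.
- socket_seat (a point): Point in the socket's centre, 3 mm above the table, axes as the socket's: the stand's origin lies here when it is fully home.
- rack: Fixed sloping drying rack, green base 150 (x) x 200 (y) x 10 mm, origin under its centre. Tools lean in three lanes 65 mm apart (foot at x = -40, z = 30, y = -65, 0 or 65 mm), 30 degrees from vertical, tops to +x. A 12 mm wide rail lies under each tool up to 92 mm from its foot, side fences up to 50 mm; above that the handle is free at both sides.
- tool_red: Loose hand tool 150 mm long, about 60 g: round wooden handle 17 mm in diameter and 122 mm long, its upper part (70 to 122 mm) red, then a wire loop up to 18 mm wide from 122 to 150 mm. Origin: centre of the handle's foot end; z runs from the foot to the head. It starts in one of the rack's lanes, which one varies.
- tool_blue: Loose hand tool 150 mm long, about 60 g: round wooden handle 17 mm in diameter and 122 mm long, its upper part (70 to 122 mm) blue, then a brown bristle brush head with brass ferrule up to 18 mm wide from 122 to 150 mm. Origin: centre of the handle's foot end; z runs from the foot to the head. It starts in one of the rack's lanes, which one varies.
- tool_yellow: Loose hand tool 150 mm long, about 60 g: round wooden handle 17 mm in diameter and 122 mm long, its upper part (70 to 122 mm) yellow, then a flat steel blade up to 18 mm wide from 122 to 150 mm. Origin: centre of the handle's foot end; z runs from the foot to the head. It starts in one of the rack's lanes, which one varies.
- well_red (a point): Centre of the floor of the stand's red well, 35 mm above the stand's origin; the well's mouth is 70 mm above it along z.
- well_blue (a point): Centre of the floor of the stand's blue well, 35 mm above the stand's origin; the well's mouth is 70 mm above it along z.
- well_yellow (a point): Centre of the floor of the stand's yellow well, 35 mm above the stand's origin; the well's mouth is 70 mm above it along z.
- blue_bowl: Bystander: blue ceramic bowl, 120 mm across, 50 mm high; origin under its centre.
- plaster_bowl: Bystander: off-white plaster bowl, 110 mm across, 70 mm high; origin under its centre.
- mug: Bystander: white mug, 80 mm across, 90 mm high; origin under its centre.
- slip_jar: Bystander: terracotta jar with white cap, 80 mm across, 110 mm high; origin under its centre.
- boxwood_knife: Bystander: bare wooden modelling knife lying flat, 150 (x) x 18 x 8 mm; origin under its centre.
- mould_half: Bystander: loose plaster mould half, 90 x 70 x 60 mm high; origin under its centre.
Not all that is in view belongs to the job. There is more than one size of the stand; the job needs the larger.

How it is judged:
On the way:
1. the empty stand is plugged fully home into the socket (horizontal distance between stand and socket_seat below 0.005 m and z of stand in the frame of socket_seat below 0.004 m and angle between the y axis of stand and the y axis of socket, either way round below 0.1 rad and angle between stand's own z axis and vertical below 0.06 rad and distance between each of tool_red, tool_blue, tool_yellow and well_red above 0.05 m and distance between each of tool_red, tool_blue, tool_yellow and well_blue above 0.05 m and distance between each of tool_red, tool_blue, tool_yellow and well_yellow above 0.05 m), for 0.2 s.
At the end, for the whole second after the job is handed in: Stand home in the socket (within 5 mm sideways, 4 mm in height, 0.1 rad in turn either way round, 0.06 rad in tilt); each tool head up in the well of its colour (foot within 12 mm of the floor's centre, tilt under 0.2 rad); all at rest (under 0.03 m/s) (horizontal distance between stand and socket_seat below 0.005 m and z of stand in the frame of socket_seat below 0.004 m and angle between the y axis of stand and the y axis of socket, either way round below 0.1 rad and angle between stand's own z axis and vertical below 0.06 rad and distance between tool_red and well_red below 0.012 m and angle between each of tool_red, tool_blue, tool_yellow's own z axis and vertical below 0.2 rad and distance between tool_blue and well_blue below 0.012 m and distance between tool_yellow and well_yellow below 0.012 m and linear speed of each of stand, tool_red, tool_blue, tool_yellow below 0.03 m/s); the robot touches nothing.
It fails at once if a bystander (bowl, mug, jar, wooden knife or plaster mould) is moved by more than 30 mm (distance of any of blue_bowl, plaster_bowl, mug, slip_jar, boxwood_knife, mould_half from where it was at the start of the episode above 0.03 m).
It also fails if it takes over 72 s, if anything falls off the work surface, if the arm or the gripper's body presses on something with over 40 N, if the wrist force passes 120 N, or if a joint passes its speed limit or range.

ROBOT

A 6-joint arm with a two-finger parallel gripper is mounted at the origin on the work surface. World frame = base frame: x ahead of the robot, y to its left, z up, the work surface at z = 0. Lengths are in m, angles in rad, forces in N, time in s.
With the tool pointing down it reaches from about 0.3 to 0.95 m from the base axis. Payload 3.1 kg.
Tool frame: the origin (TCP) lies at the very end of the fingers, on their centre line; the grasp point (between the pads) lies behind it (robot.hold_point_z is the z of the grasp point in the tool frame, in m); z points along the fingers, x is the direction in which the jaws open and shut, and the axes are right-handed (so a half turn about z gives the same grasp; the last joint's range is limited). The gripper opens to 85 mm and grips with 20 to 120 N. Pads are 22 mm wide; open, the fingers measure 114 mm over their backs; the gripper's body (76 mm by 85 mm) begins 54 mm behind the grasp point. The pads swing forward as they close: fully open they stand 13 mm farther back than shut.
Start: joints at [1.042, 0.308, 1.634, -0, 1.2, -0.07], TCP at [0.277, 0.56, 0.231] pointing down, gripper open.
Joint ranges: [-3.06, 3.06], [-0.79, 1.96], [0.05, 2.63], [-1.19, 4.34], [0.05, 2.64], [-2.94, 2.94]. Speed limits (rad/s): [2.79, 2.79, 3.14, 3.14, 3.14, 3.14].

INTERFACE

Orientations are given as a unit quaternion [w, x, y, z].
In Python, from bench import sense, eyes, job, finder, robot gives the robot as it stands.
- The arm moves only by the tool step_arm, never from a script. Its argument "increments" is a list of rows, each a list of 7 numbers: the shift along the tool's x, y, z in m, then the turn, a rotation vector about the tool's x, y, z in rad, then the closure, from -1 (fully open) to 1 (shut). In form: [[x, y, z, wx, wy, wz, fingers], ...]. A call has exactly 8 rows; each row shifts and turns the pose as measured when the row begins, along the tool's axes as they then stand; what a row does not reach is not made up. A row lasts 1/8 s, in which the tool goes at most 62.5 mm and 10.7 degrees, less where a joint would pass 70% of its speed; a pose out of reach is approached as far as the arm can. A call is refused whole if a number of a shift passes 0.0625 or a number of a turn 0.188, either way. A call with a gripper value outside its range is refused whole. The fingers move at their own pace and stop on an object; "squeeze" is the grip in N (left out, the last holds). Time passes only in rows, so rows that do not move let the fingers close, or fill a call up. It gives the time, the measured TCP pose, the force and the opening at its end, in the units of the state.
- sense(): the state, without advancing time (a new reading comes with each control period).
- eyes.snapshot(name): name is "scene" or "top" or "wrist"; returns the picture (384x512x3 uint8, blue, green, red); there is no depth.
- eyes.camera_params(name): a dict with "mtx" (3x3 intrinsics, pixels), "origin" and "rotation" of the camera in the world. Camera axes: x right, y down, z forward; pixel columns grow to the right and rows downward; lengths in m; the calibration is good to about 2 mm. A picture is of the moment at which its call begins: read the wrist's pose just before it. camera_params takes no time and is no camera call; for the wrist camera it gives the pose at the moment of the call.
- job.sign_off(): hands the job in, once; it reports no verdict.
Trained networks look in the newest picture that a camera, given by its name, has taken for a name from the list of things; names that differ only in an ending like _2 or _b are one class to them, and where a whole thing is asked for, a point or a joint stands for the part that bears it (a point fixed in the world has none). Each returns a list of dicts, best first, with "conf" (0 to 1); they miss things now and then, are a little off and sometimes report something else, mostly with a low value. They report only what shows in the picture. A call takes as long as a camera call. They do not tell look-alikes from the thing itself.
- finder.spot_in(camera, thing): "position" ([x, y, z] in m, in the coordinates of the camera as it stood for that picture, good to about 4 mm: the middle of the surface that is visible of it).
The state is a dict: "t": time; "q": joint angles; "joint_velocities": joint speeds; "effort": joint torques, N m; "ee_pos": TCP position; "tool_rot": TCP orientation; "force": force on the tool from outside, world axes, zero at the start; "wrist_torque": the same for the moment, N m; "gripper_width": finger opening in m.
Only numpy, scipy, OpenCV 4.12 (cv2) and the standard library are available. Lean on these libraries where they do the work, as an engineer would, in place of code of your own. Each camera call takes 0.05 s, during which the arm holds its last target.

## Working session

There is one attempt and no reset: what is moved stays moved. The work goes in short steps, Python scripts to look and compute and a tool call to move; the robot and the scene stay as the last step left them, time stands still between calls to the robot, and variables do not carry over. Pictures are saved under pics/ and viewed, and the job is handed in when it is done.

Besides the shell and the picture viewer there is one more tool, called after "Emit:" in YAML: its name, and indented under it one key for each argument. step_arm: Moves the arm, as the interface text tells. Its arguments: {"type":"object","properties":{"increments":{"type":"array","items":{"type":"array","items":{"type":"number"}}},"squeeze":{"type":"number"}},"required":["increments"]}

```bash
ls; mkdir -p pics
python3 - <<'E'
from bench import sense, eyes, job, finder, robot
import cv2
s=sense(); print(s); print(robot.hold_point_z, [a for a in dir(robot) if a[0]!='_'])
for n in ("scene","top","wrist"):
    cv2.imwrite(f"pics/{n}0.png",eyes.snapshot(n))
    p=eyes.camera_params(n); print(n,p)
E
```

```text
pics
{'t': 0.0, 'q': array([ 1.04233643e+00,  3.08999566e-01,  1.63520795e+00,  4.06137117e-05,
        1.19967375e+00, -6.96591484e-02]), 'joint_velocities': array([ 0.00035286, -0.00020596,  0.00084138, -0.00012909, -0.00028366,
       -0.00169278]), 'effort': array([ 7.31974415e-04, -4.15250301e+01, -2.76669627e+01, -7.48418006e-05,
        1.02977330e-02, -3.77193700e-06]), 'ee_pos': array([0.27637059, 0.55965728, 0.23004026]), 'tool_rot': array([ 5.18116264e-04,  8.49377581e-01,  5.27784439e-01, -1.02046346e-03]), 'force': array([-0.59691716,  0.86256088,  0.00537974]), 'wrist_torque': array([-0.01872021, -0.01212809,  0.06144478]), 'gripper_width': 0.08543119055496701}
-0.0187 ['Unreachable', 'hold_point_z']
scene {'mtx': array([[461.97296568,   0.        , 255.44853235],
       [  0.        , 461.97296568, 191.5095909 ],
       [  0.        ,   0.        ,   1.        ]]), 'origin': array([ 1.56506459, -0.38414497,  1.16759577]), 'rotation': array([-0.29664049,  0.76564557,  0.52828683, -0.2161118 ])}
top {'mtx': array([[426.86383412,   0.        , 259.32562232],
       [  0.        , 426.86383412, 200.86189409],
       [  0.        ,   0.        ,   1.        ]]), 'origin': array([ 0.2957681 , -0.0201292 ,  1.39788637]), 'rotation': array([-0.07456462,  0.73723876, -0.66781186,  0.07033096])}
wrist {'mtx': array([[300.07559893,   0.        , 259.03768227],
       [  0.        , 300.07559893, 189.07622833],
       [  0.        ,   0.        ,   1.        ]]), 'origin': array([0.20691525, 0.59395537, 0.37298962]), 'rotation': array([0.12977135, 0.83956497, 0.52141052, 0.08013197])}
```

View pics/scene0.png

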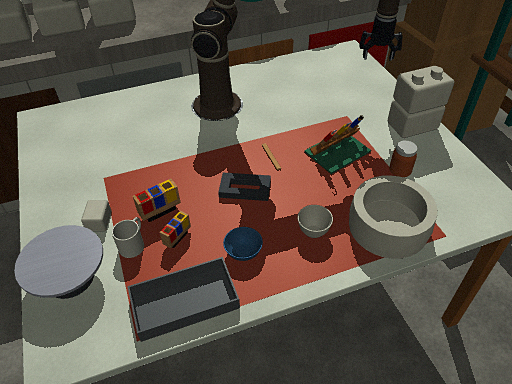

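View pics/top0.png

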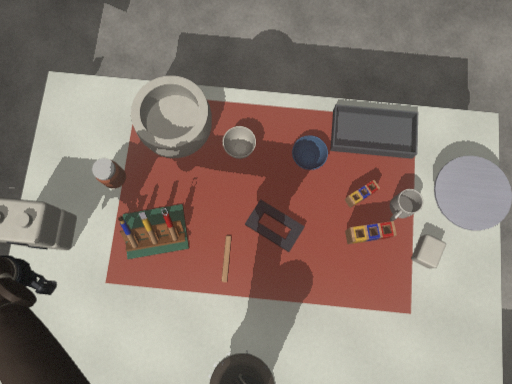

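View pics/wrist0.png

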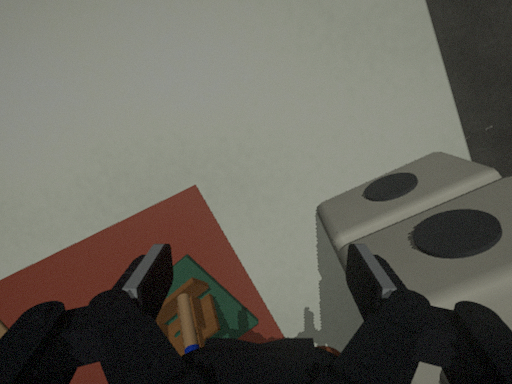

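```bash
cat > h.py <<'E'
import numpy as np, cv2
from scipy.spatial.transform import Rotation as R
from bench import sense, eyes, job, finder, robot
def rot(q): return R.from_quat([q[1],q[2],q[3],q[0]])
def px2w(p,uv,z):
    d=np.linalg.inv(p["mtx"])@np.array([uv[0],uv[1],1.]); d=rot(p["rotation"]).apply(d); o=p["origin"]
    return o+d*(z-o[2])/d[2]
def w2px(p,X):
    c=rot(p["rotation"]).inv().apply(np.atleast_2d(X)-p["origin"]); u=c@p["mtx"].T; return u[:,:2]/u[:,2:]
def c2w(p,x): return rot(p["rotation"]).apply(x)+p["origin"]
E
python3 - <<'E'
from h import *
p=eyes.camera_params("top")
im=cv2.imread("pics/top0.png")
cv2.imwrite("pics/cropA.png",cv2.resize(im[160:270,330:460],None,fx=6,fy=5.4,interpolation=cv2.INTER_CUBIC))
cv2.imwrite("pics/cropB.png",cv2.resize(im[190:265,100:310],None,fx=3.8,fy=3.8,interpolation=cv2.INTER_CUBIC))
im=cv2.imread("pics/scene0.png")
cv2.imwrite("pics/cropC.png",cv2.resize(im[165:265,70:200],None,fx=6,fy=6,interpolation=cv2.INTER_CUBIC))
for cam in ("top","scene"):
  p=eyes.camera_params(cam)
  for n in ("stand","socket","rack","tool_red","tool_blue","tool_yellow","mug","mould_half","slip_jar","boxwood_knife"):
    for d in finder.spot_in(cam,n)[:3]: print(cam,n,round(d["conf"],2),c2w(p,d["position"]).round(3))
print(sense()["t"])
E
```

```text
top stand 0.86 [ 0.623 -0.326  0.079]
top stand 0.75 [ 0.502 -0.356  0.106]
top socket 0.84 [ 0.508 -0.05   0.032]
top socket 0.28 [ 0.501 -0.352  0.105]
top rack 0.65 [0.385 0.089 0.009]
top rack 0.64 [0.441 0.324 0.012]
top tool_red 0.71 [0.464 0.265 0.105]
top tool_blue 0.69 [0.612 0.482 0.107]
top tool_blue 0.5 [0.431 0.39  0.102]
top tool_yellow 0.76 [0.448 0.33  0.107]
top mug 0.73 [ 0.61  -0.472  0.05 ]
top mug 0.45 [ 0.762 -0.153  0.022]
top mould_half 0.69 [ 0.505 -0.05   0.027]
top mould_half 0.63 [ 0.466 -0.538  0.059]
top mould_half 0.52 [0.467 0.266 0.105]
top slip_jar 0.67 [0.615 0.483 0.109]
top boxwood_knife 0.82 [0.385 0.087 0.006]
scene stand 0.75 [ 0.523 -0.352  0.081]
scene stand 0.56 [ 0.644 -0.326  0.061]
scene socket 0.89 [ 0.514 -0.055  0.026]
scene rack 0.87 [0.472 0.322 0.005]
scene tool_red 0.46 [0.481 0.27  0.105]
scene tool_blue 0.5 [0.747 0.1   0.04 ]
scene tool_blue 0.42 [0.451 0.392 0.118]
scene tool_yellow 0.19 [ 0.491 -0.544  0.055]
scene tool_yellow 0.18 [ 0.521 -0.348  0.078]
scene mug 0.94 [ 0.634 -0.47   0.052]
scene mug 0.31 [ 0.521 -0.351  0.081]
scene mould_half 0.77 [ 0.489 -0.54   0.057]
scene slip_jar 0.88 [0.643 0.48  0.078]
scene boxwood_knife 0.63 [0.391 0.096 0.003]
1.15
```

View pics/cropA.png

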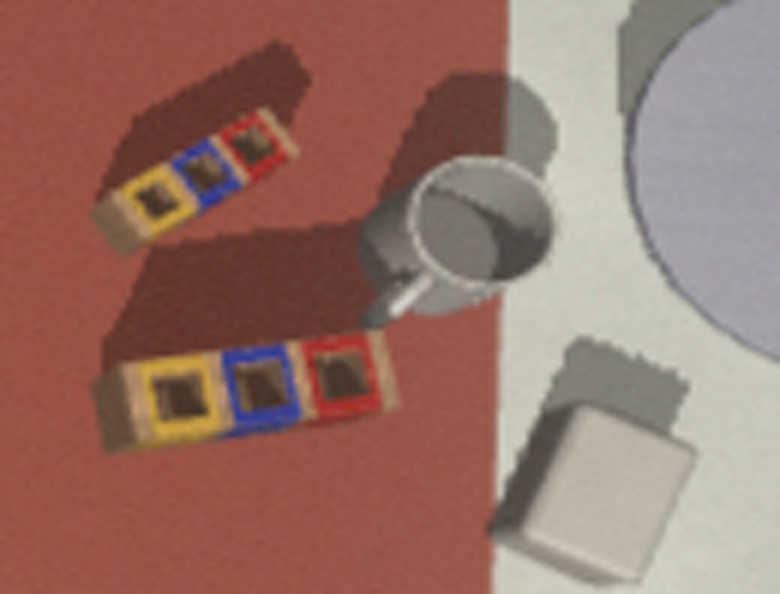

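View pics/cropB.png

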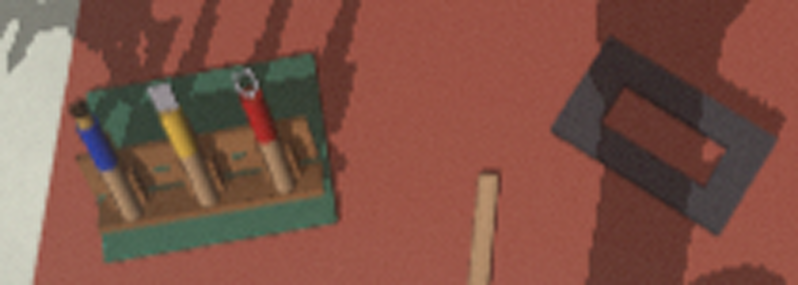

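View pics/cropC.png

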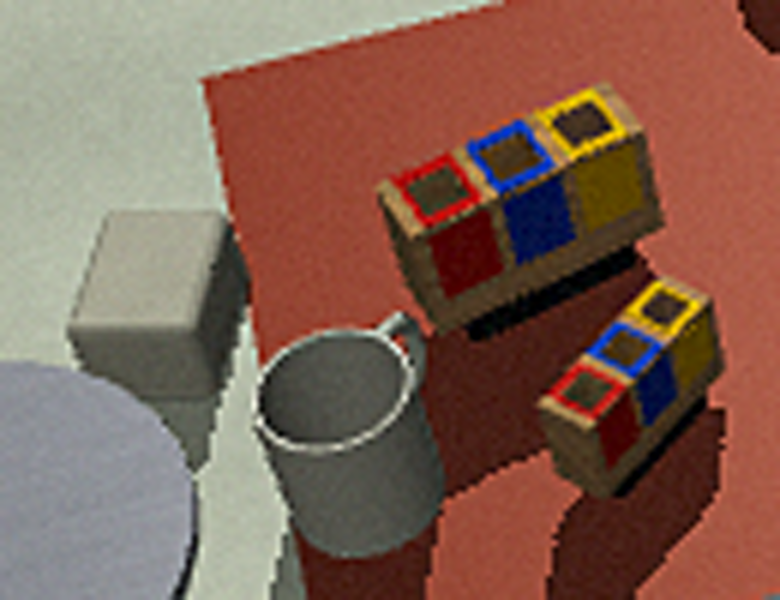

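```bash
cat >> h.py <<'E'
def patches(im,roi,smin=120):
    x0,y0,x1,y1=roi; c=im[y0:y1,x0:x1]; hsv=cv2.cvtColor(c,cv2.COLOR_BGR2HSV); h,s,v=cv2.split(hsv); out={}
    m={'yellow':(h>18)&(h<34)&(s>130)&(v>120),'blue':(h>105)&(h<130)&(s>120)&(v>80),'red':((h<4)|(h>174))&(s>190)&(v>100)}
    for k,mm in m.items():
        mm=mm.astype(np.uint8); n,l,st,ce=cv2.connectedComponentsWithStats(mm)
        if n<2: continue
        i=1+np.argmax(st[1:,4]); pts=np.argwhere(l==i)[:,::-1].astype(np.float32)
        r=cv2.minAreaRect(cv2.convexHull(pts)); out[k]=(np.array(r[0])+[x0,y0],r[1],r[2],st[i,4])
    return out
E
python3 - <<'E'
from h import *
p=eyes.camera_params("top"); im=cv2.imread("pics/top0.png")
P=patches(im,(340,210,405,250)); C={}
for k,v in P.items():
    C[k]=px2w(p,v[0],.105); print(k,v,C[k].round(4))
d=C['yellow']-C['red']; print(np.linalg.norm(d),np.degrees(np.arctan2(d[1],d[0])),sum(C.values())/3)
c=np.array([(610,38),(776,137),(720,234),(553,131)])/3.8+[100,190]
W=np.array([px2w(p,u,.028) for u in c]);print(W.round(4),W.mean(0)); 
for i in range(4): d=W[i]-W[i-1]; print(np.linalg.norm(d),np.degrees(np.arctan2(d[1],d[0])))
ps=eyes.camera_params("scene"); im=cv2.imread("pics/scene0.png")
P=patches(im,(130,175,185,215)); print(P)
E
```

```text
yellow (array([359.62690353, 233.77664948]), (15.745597839355469, 12.39698600769043), 85.91438293457031, np.int32(101)) [ 0.4925 -0.3133  0.105 ]
blue (array([373.86138535, 236.38614082]), (10.149378776550293, 3.781141519546509), 5.710593223571777, np.int32(27)) [ 0.4888 -0.3568  0.105 ]Traceback (most recent call last):
  File "<stdin>", line 6, in <module>
KeyError: 'red'
```

```bash
cat >> h.py <<'E'
def toolR(deg): # tool x at angle deg, pointing down
    c,s=np.cos(np.radians(deg)),np.sin(np.radians(deg))
    return R.from_matrix(np.array([[c,s,0],[s,-c,0],[0,0,-1.]]))
def plan(pos,Rt,n,via=None):
    s=sense(); p0=np.array(s["ee_pos"]); R0=rot(s["tool_rot"])
    dv=(R0.inv()*Rt).as_rotvec(); 
    rows=[]; prev=p0
    for i in range(n):
        Rc=R0*R.from_rotvec(dv*i/n); tgt=p0+(np.array(pos)-p0)*(i+1)/n
        rows.append(np.r_[Rc.inv().apply(tgt-prev),dv/n]); prev=tgt
    for r in rows: print([float(round(x,4)) for x in r])
    return rows
def yawdeg(s): 
    x=rot(s["tool_rot"]).apply([1,0,0]); return np.degrees(np.arctan2(x[1],x[0]))
E
python3 - <<'E'
from h import *
p=eyes.camera_params("top"); 
c=np.array([(610,38),(776,137),(720,234),(553,131)])/3.8+[100,190]
W=np.array([px2w(p,u,.028) for u in c]);print(W.round(4),W.mean(0)); 
for i in range(4): d=W[i]-W[i-1]; print(np.linalg.norm(d),np.degrees(np.arctan2(d[1],d[0])))
pw=eyes.camera_params("wrist"); s=sense(); Rt=rot(s["tool_rot"]); print("cam in tool",Rt.inv().apply(pw["origin"]-s["ee_pos"]), (Rt.inv()*rot(pw["rotation"])).as_matrix().round(3))
pl=plan([0.5,-0.354,0.30],toolR(7),20)
E
```

```text
[[ 0.5835 -0.0014  0.028 ]
 [ 0.5117 -0.1506  0.028 ]
 [ 0.4248 -0.11    0.028 ]
 [ 0.498   0.0391  0.028 ]] [ 0.50450351 -0.05571978  0.028     ]
0.09455652935812078 -25.332546433615104
0.16563048982885623 -115.69855934855669
0.09588244284904353 154.93881539150343
0.16609831674028902 63.8454416095638
cam in tool [-0.00044421 -0.07752367 -0.14269413] [[ 1.    -0.001  0.001]
 [ 0.001  0.953  0.302]
 [-0.001 -0.302  0.953]]
[-0.036, 0.0303, -0.0034, 0.0, 0.0, 0.0495]
[-0.0345, 0.032, -0.0034, 0.0, 0.0, 0.0495]
[-0.0329, 0.0337, -0.0034, 0.0, 0.0, 0.0495]
[-0.0312, 0.0353, -0.0034, 0.0, 0.0, 0.0495]
[-0.0294, 0.0368, -0.0034, 0.0, 0.0, 0.0495]
[-0.0275, 0.0382, -0.0034, 0.0, 0.0, 0.0495]
[-0.0256, 0.0395, -0.0034, 0.0, 0.0, 0.0495]
[-0.0236, 0.0407, -0.0034, 0.0, 0.0, 0.0495]
[-0.0216, 0.0418, -0.0034, 0.0, 0.0, 0.0495]
[-0.0195, 0.0428, -0.0034, 0.0, 0.0, 0.0495]
[-0.0174, 0.0437, -0.0034, 0.0, 0.0, 0.0495]
[-0.0152, 0.0445, -0.0034, 0.0, 0.0, 0.0495]
[-0.0129, 0.0452, -0.0034, 0.0, 0.0, 0.0495]
[-0.0107, 0.0458, -0.0034, 0.0, 0.0, 0.0495]
[-0.0084, 0.0463, -0.0034, 0.0, 0.0, 0.0495]
[-0.0061, 0.0467, -0.0034, 0.0, 0.0, 0.0495]
[-0.0038, 0.0469, -0.0034, 0.0, 0.0, 0.0495]
[-0.0015, 0.047, -0.0034, 0.0, 0.0, 0.0495]
[0.0009, 0.0471, -0.0034, 0.0, 0.0, 0.0495]
[0.0032, 0.047, -0.0034, 0.0, 0.0, 0.0495]
```

Run:
```python
from h import *
pl=plan([0.5045,-0.056,0.23],toolR(-26),15)
```

```text
[-0.0301, 0.0318, 0.0001, 0.0, 0.0, 0.1044]
[-0.0266, 0.0348, 0.0001, 0.0, 0.0, 0.1044]
[-0.0229, 0.0374, 0.0001, 0.0, 0.0, 0.1044]
[-0.0189, 0.0395, 0.0001, 0.0, 0.0, 0.1044]
[-0.0146, 0.0413, 0.0001, 0.0, 0.0, 0.1044]
[-0.0103, 0.0426, 0.0001, 0.0, 0.0, 0.1044]
[-0.0058, 0.0434, 0.0001, 0.0, 0.0, 0.1044]
[-0.0012, 0.0438, 0.0001, 0.0, 0.0, 0.1044]
[0.0034, 0.0437, 0.0001, 0.0, 0.0, 0.1044]
[0.0079, 0.0431, 0.0001, 0.0, 0.0, 0.1044]
[0.0123, 0.042, 0.0001, 0.0, 0.0, 0.1044]
[0.0167, 0.0405, 0.0001, 0.0, 0.0, 0.1044]
[0.0208, 0.0386, 0.0001, 0.0, 0.0, 0.1044]
[0.0247, 0.0362, 0.0001, 0.0, 0.0, 0.1044]
[0.0283, 0.0334, 0.0001, 0.0, 0.0, 0.1044]
```

Emit:
step_arm:
  increments:
    - [-0.03,0.032,-0.01,0,0,0.104,-1]
    - [-0.027,0.035,-0.01,0,0,0.104,-1]
    - [-0.023,0.037,-0.01,0,0,0.104,-1]
    - [-0.019,0.0395,-0.01,0,0,0.104,-1]
    - [-0.0146,0.041,0,0,0,0.104,-1]
    - [-0.01,0.0425,0,0,0,0.104,-1]
    - [-0.006,0.0435,0,0,0,0.104,-1]
    - [-0.001,0.044,0,0,0,0.104,-1]

```text
t: 2.15
ee_pos: [0.3984, 0.2239, 0.2735]
tool_rot: [-0.001, 0.992, 0.129, 0.003]
force: [-0.1, -0.3, -0.2]
gripper_width: 0.0852
```

Run:
```python
from h import *
pl=plan([0.5045,-0.056,0.22],toolR(-26),8)
```

```text
[0.0038, 0.0372, 0.0067, -0.0004, -0.0006, 0.0891]
[0.0071, 0.0367, 0.0067, -0.0004, -0.0006, 0.0891]
[0.0104, 0.036, 0.0067, -0.0004, -0.0006, 0.0891]
[0.0135, 0.0349, 0.0067, -0.0004, -0.0006, 0.0891]
[0.0166, 0.0335, 0.0067, -0.0004, -0.0006, 0.0891]
[0.0195, 0.0319, 0.0067, -0.0004, -0.0006, 0.0891]
[0.0223, 0.0301, 0.0067, -0.0004, -0.0006, 0.0891]
[0.0249, 0.028, 0.0067, -0.0004, -0.0006, 0.0891]
```

Emit:
step_arm:
  increments:
    - [0.004,0.037,0.0065,0,0,0.089,-1]
    - [0.007,0.0365,0.0065,0,0,0.089,-1]
    - [0.0105,0.036,0.0065,0,0,0.089,-1]
    - [0.0135,0.035,0.0065,0,0,0.089,-1]
    - [0.0165,0.0335,0.0065,0,0,0.089,-1]
    - [0.0195,0.032,0.0065,0,0,0.089,-1]
    - [0.022,0.03,0.0065,0,0,0.089,-1]
    - [0.025,0.028,0.0065,0,0,0.089,-1]

```text
t: 3.15
ee_pos: [0.5057, -0.0668, 0.2233]
tool_rot: [-0.004, 0.971, -0.237, 0.006]
force: [0.5, 0.7, -0.1]
gripper_width: 0.0853
```

Run:
```python
from h import *
p=eyes.camera_params("wrist"); s=sense()
print(s["ee_pos"],yawdeg(s),s["joint_velocities"].round(3))
im=eyes.snapshot("wrist"); cv2.imwrite("pics/w1.png",im)
print(eyes.camera_params("wrist")["origin"]-p["origin"])
import json; json.dump({k:np.asarray(v).tolist() for k,v in p.items()},open("pics/w1.json","w"))
```

```text
[ 0.50573953 -0.06681695  0.22325056] -27.42331752933874 [-0.54   0.324 -0.238  0.011 -0.092  0.189]
[ 0.00141692 -0.00361258 -0.00082473]
```

View pics/w1.png

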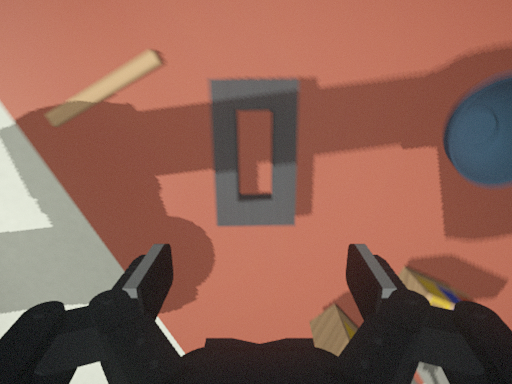

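```bash
cat >> h.py <<'E'
import json
from scipy.optimize import minimize
def rect(cx,cy,w,h,z):
    c=[(cx-w/2,cy-h/2),(cx+w/2,cy-h/2),(cx+w/2,cy+h/2),(cx-w/2,cy+h/2)]
    return [(np.array([*c[i],z]),np.array([*c[(i+1)%4],z])) for i in range(4)]
SOCK=rect(0,0,.096,.170,.028)+rect(0,0,.040,.104,.028)
STAND=rect(0,0,.044,.136,.105)
def score(par,segs,p,gx,gy,z0=0):
    x,y,a=par; c,s=np.cos(a),np.sin(a); M=np.array([[c,-s,0],[s,c,0],[0,0,1]]); t=np.array([x,y,z0]); tot=0
    for A,B in segs:
        P=np.linspace(.03,.97,40)[:,None]; X=(A+(B-A)*P)@M.T+t; u=w2px(p,X)
        d=u[-1]-u[0]; L=np.linalg.norm(d); n=np.array([-d[1],d[0]])/max(L,1e-6)
        mx=u.astype(np.float32)
        g=cv2.remap(gx,mx[:,0],mx[:,1],cv2.INTER_LINEAR)*n[0]+cv2.remap(gy,mx[:,0],mx[:,1],cv2.INTER_LINEAR)*n[1]
        tot+=np.minimum(np.abs(g),25).mean()*L**.5
    return -tot
def fit(segs,p,im,x0,z0=0,rng=(.012,.012,.12)):
    b=im.astype(np.float32).mean(2); x0=np.array(x0,float)
    for sg in (2.5,1.2,.8):
        g=cv2.GaussianBlur(b,(0,0),sg); gx=cv2.Sobel(g,cv2.CV_32F,1,0)/4; gy=cv2.Sobel(g,cv2.CV_32F,0,1)/4
        best=(1e9,x0)
        r=np.array(rng)
        starts=[x0] if sg<2 else [x0+r*np.array([i,j,k])/2 for i in(-2,-1,0,1,2) for j in(-2,-1,0,1,2) for k in(-1,0,1)]
        if sg>2: starts=sorted(starts,key=lambda v:score(v,segs,p,gx,gy,z0))[:6]
        for st in starts:
            sim=np.array([st,st+[.003,0,0],st+[0,.003,0],st+[0,0,.03]])
            m=minimize(score,st,args=(segs,p,gx,gy,z0),method='Nelder-Mead',options=dict(initial_simplex=sim,xatol=1e-5,fatol=1e-4))
            if m.fun<best[0]: best=(m.fun,m.x)
        x0=best[1]
    return x0,best[0]
def overlay(im,p,segs,par,z0=0,name=None,crop=None,f=1):
    im=cv2.resize(im,None,fx=f,fy=f,interpolation=cv2.INTER_CUBIC)
    x,y,a=par; c,s=np.cos(a),np.sin(a); M=np.array([[c,-s,0],[s,c,0],[0,0,1]]); t=np.array([x,y,z0])
    for A,B in segs:
        u=(w2px(p,np.array([A,B])@M.T+t)+.5)*f-.5
        cv2.line(im,tuple(int(v) for v in (u[0]*16).round()),tuple(int(v) for v in (u[1]*16).round()),(0,255,0),1,cv2.LINE_AA,4)
    if crop: im=im[crop[1]:crop[3],crop[0]:crop[2]]
    if name: cv2.imwrite(name,im)
    return im
def loadp(f): return {k:np.array(v) for k,v in json.load(open(f)).items()}
def snapw(name):
    p=eyes.camera_params("wrist"); im=eyes.snapshot("wrist"); cv2.imwrite(f"pics/{name}.png",im)
    json.dump({k:np.asarray(v).tolist() for k,v in p.items()},open(f"pics/{name}.json","w")); return p,im
E
python3 - <<'E'
from h import *
p=loadp("pics/w1.json"); im=cv2.imread("pics/w1.png")
r,sc=fit(SOCK,p,im,[.5045,-.0557,np.radians(-26)]); print(r[:2],np.degrees(r[2]),sc)
o1=overlay(im,p,SOCK,r,f=2,crop=(300,80,800,500))
p,im=snapw("w2"); s=sense(); print(s["ee_pos"],yawdeg(s))
r,sc=fit(SOCK,p,im,[.5045,-.0557,np.radians(-26)]); print(r[:2],np.degrees(r[2]),sc)
overlay(im,p,SOCK,r,f=2,crop=(300,80,800,500),name="pics/o2.png")
p=eyes.camera_params("top"); im=cv2.imread("pics/top0.png")
r,sc=fit(SOCK,p,im,[.5045,-.0557,np.radians(-26)]); print(r[:2],np.degrees(r[2]),sc)
o=overlay(im,p,SOCK,r,f=4,crop=(900,760,1260,1040),name="pics/o3.png")
p=eyes.camera_params("scene"); im=cv2.imread("pics/scene0.png")
r,sc=fit(SOCK,p,im,[.5045,-.0557,np.radians(-26)]); print(r[:2],np.degrees(r[2]),sc)
overlay(im,p,SOCK,r,f=4,crop=(800,640,1150,860),name="pics/o4.png")
E
```

```text
[ 0.50733457 -0.05585458] -27.06534297096112 -854.2000944274924
[ 0.5060928  -0.06856058  0.22280285] -27.487930130425653
[ 0.50556171 -0.05269684] -26.498031363758926 -1366.1449523780743
[ 0.50359165 -0.05222811] -26.606259190948432 -545.7834937629818
[ 0.51159317 -0.0532643 ] -26.777704211641037 -624.2210266380812
```

View pics/o2.png

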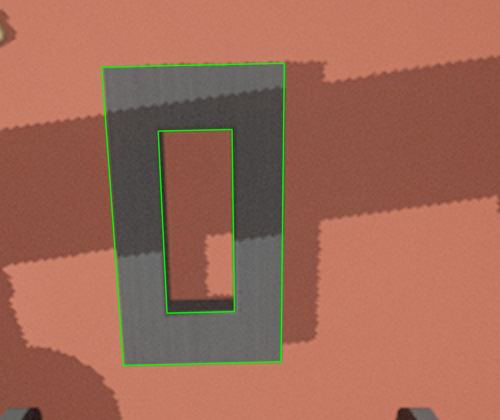

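View pics/o3.png

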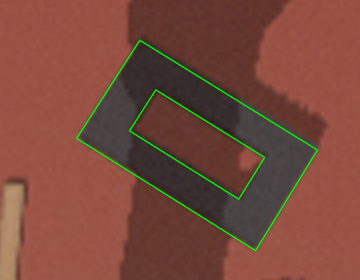

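Run:
```python
from h import *
pl=plan([0.5,-0.36,0.27],toolR(7),8)
```

```text
[0.0162, 0.0326, -0.006, -0.0006, -0.0017, -0.0752]
[0.0137, 0.0337, -0.006, -0.0006, -0.0017, -0.0752]
[0.0111, 0.0347, -0.006, -0.0006, -0.0017, -0.0752]
[0.0085, 0.0354, -0.006, -0.0006, -0.0017, -0.0752]
[0.0058, 0.036, -0.006, -0.0006, -0.0017, -0.0752]
[0.003, 0.0363, -0.006, -0.0006, -0.0017, -0.0752]
[0.0003, 0.0364, -0.006, -0.0006, -0.0017, -0.0752]
[-0.0025, 0.0364, -0.0059, -0.0006, -0.0017, -0.0752]
```

Emit:
step_arm:
  increments:
    - [0.016,0.0325,-0.006,0,-0.002,-0.075,-1]
    - [0.0135,0.0335,-0.006,0,-0.002,-0.075,-1]
    - [0.011,0.0345,-0.006,0,-0.002,-0.075,-1]
    - [0.0085,0.0355,-0.006,0,-0.002,-0.075,-1]
    - [0.006,0.036,-0.006,-0.001,-0.002,-0.075,-1]
    - [0.003,0.036,-0.006,-0.001,-0.002,-0.075,-1]
    - [0,0.036,-0.006,-0.001,-0.002,-0.075,-1]
    - [-0.002,0.036,-0.006,-0.001,-0.002,-0.075,-1]

```text
t: 4.25
ee_pos: [0.5036, -0.3588, 0.2709]
tool_rot: [-0.003, 0.997, 0.076, -0.001]
force: [0.3, 0.4, 0.3]
gripper_width: 0.0854
```

Run:
```python
from h import *
snapw("w3"); p,im=snapw("w4"); s=sense(); print(s["ee_pos"],yawdeg(s))
r,sc=fit(STAND,p,im,[.50,-.354,np.radians(7)]); print(r[:2],np.degrees(r[2]),sc)
overlay(im,p,STAND,r,f=1.5,name="pics/o5.png")
```

```text
[ 0.5038663  -0.36159432  0.27165372] 8.440133132009564
[ 0.50546734 -0.35256619] 14.093164727546082 -698.5253806751793
```

View pics/o5.png

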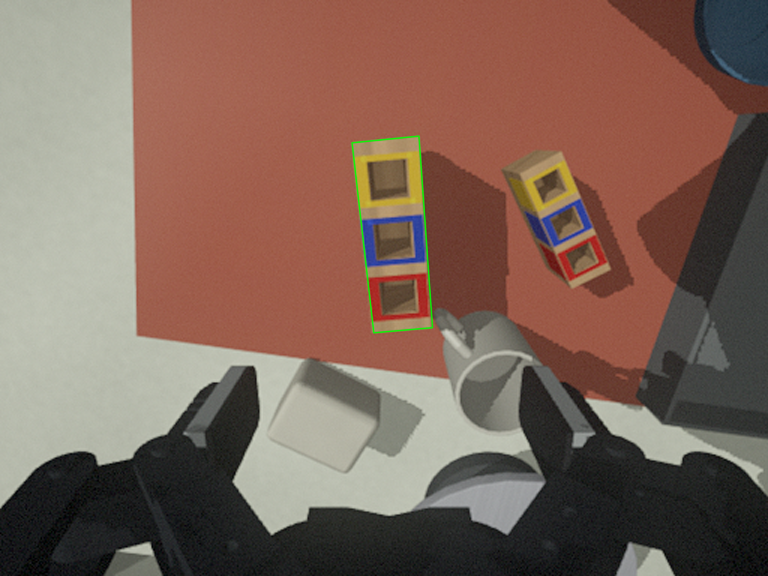

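Run:
```python
from h import *
pl=plan([0.5055,-0.3526,0.14],toolR(14.1),6)
```

```text
[0.0005, -0.0014, 0.0219, -0.0006, 0.0, -0.0165]
[0.0005, -0.0014, 0.0219, -0.0006, 0.0, -0.0165]
[0.0005, -0.0014, 0.0219, -0.0006, 0.0, -0.0165]
[0.0006, -0.0014, 0.0219, -0.0006, 0.0, -0.0165]
[0.0006, -0.0014, 0.0219, -0.0006, 0.0, -0.0165]
[0.0006, -0.0014, 0.0219, -0.0006, 0.0, -0.0165]
```

Emit:
step_arm:
  increments:
    - [0.0008,-0.002,0.025,-0.001,0,-0.025,-0.4]
    - [0.0008,-0.002,0.025,-0.001,0,-0.025,-0.4]
    - [0.0008,-0.002,0.025,-0.001,0,-0.025,-0.4]
    - [0.0008,-0.002,0.025,-0.001,0,-0.024,-0.4]
    - [0,-0.001,0.012,0,0,0,-0.4]
    - [0,0,0.01,0,0,0,-0.4]
    - [0,0,0.002,0,0,0,-0.4]
    - [0,0,0,0,0,0,-0.4]

```text
t: 5.35
ee_pos: [0.5078, -0.3449, 0.1468]
tool_rot: [-0.001, 0.992, 0.125, 0.002]
force: [-0.4, -0.2, 0.2]
gripper_width: 0.0596
```

Run:
```python
from h import *
s=sense(); print(s["ee_pos"],yawdeg(s),s["gripper_width"])
pl=plan([0.5055,-0.3526,0.06],toolR(14.1),6)
```

```text
[ 0.5077799  -0.34493157  0.14675972] 14.36183512320671 0.059590458110634424
[-0.0007, 0.0012, 0.0145, -0.0002, -0.0006, 0.0008]
[-0.0007, 0.0012, 0.0145, -0.0002, -0.0006, 0.0008]
[-0.0007, 0.0012, 0.0145, -0.0002, -0.0006, 0.0008]
[-0.0007, 0.0012, 0.0145, -0.0002, -0.0006, 0.0008]
[-0.0007, 0.0012, 0.0145, -0.0002, -0.0006, 0.0008]
[-0.0007, 0.0011, 0.0145, -0.0002, -0.0006, 0.0008]
```

Emit:
step_arm:
  increments:
    - [-0.0025,0.004,0.004,0,-0.002,0,-0.4]
    - [-0.0018,0.0035,0.014,0,-0.001,0,-0.4]
    - [0,0,0.018,0,0,0,-0.4]
    - [0,0,0.018,0,0,0,-0.4]
    - [0,0,0.018,0,0,0,-0.4]
    - [0,0,0.012,0,0,0,-0.4]
    - [0,0,0.003,0,0,0,-0.4]
    - [0,0,0,0,0,0,-0.4]

```text
t: 6.35
ee_pos: [0.5052, -0.3542, 0.0533]
tool_rot: [-0.001, 0.992, 0.125, -0.0]
force: [0.1, 0.2, -0.8]
gripper_width: 0.0599
```

Run:
```python
from h import *
s=sense(); print(s["ee_pos"],yawdeg(s),s["gripper_width"])
pl=plan([0.5055,-0.3526,0.058],toolR(14.1),1)
```

```text
[ 0.50521375 -0.35421022  0.0532876 ] 14.307817681016514 0.05989521616451516
[0.0007, -0.0015, -0.0047, -0.0015, -0.0, 0.0036]
```

Emit:
step_arm:
  increments:
    - [0.0005,-0.0015,0,0,0,-0.003,0]
    - [0,0,0,0,0,0,1]
    - [0,0,0,0,0,0,1]
    - [0,0,0,0,0,0,1]
    - [0,0,0,0,0,0,1]
    - [0,0,-0.006,0,0,0,1]
    - [0,0,-0.02,0,0,0,1]
    - [0,0,-0.025,0,0,0,1]
  squeeze: 80

```text
t: 7.35
ee_pos: [0.5029, -0.3505, 0.1041]
tool_rot: [-0.003, 0.992, 0.126, -0.002]
force: [0.1, -0.7, -3.5]
gripper_width: 0.0434
```

Run:
```python
from h import *
s=sense(); print(s["ee_pos"],yawdeg(s),s["gripper_width"],s["force"])
p,im=snapw("w5")
pl=plan([0.5056,-0.0527,0.19],toolR(-26.5),8)
```

```text
[ 0.50292916 -0.35054145  0.10413544] 14.500798631740576 0.04342894581796069 [ 0.11453683 -0.74955936 -3.51812181]
[0.0094, -0.0363, -0.0101, -0.0002, 0.0001, 0.0895]
[0.0062, -0.037, -0.0101, -0.0002, 0.0001, 0.0895]
[0.0028, -0.0374, -0.0101, -0.0002, 0.0001, 0.0895]
[-0.0005, -0.0375, -0.0101, -0.0002, 0.0001, 0.0895]
[-0.0039, -0.0373, -0.0102, -0.0002, 0.0001, 0.0895]
[-0.0072, -0.0368, -0.0102, -0.0002, 0.0001, 0.0895]
[-0.0104, -0.036, -0.0102, -0.0002, 0.0001, 0.0895]
[-0.0136, -0.0349, -0.0102, -0.0002, 0.0001, 0.0895]
```

View pics/w5.png

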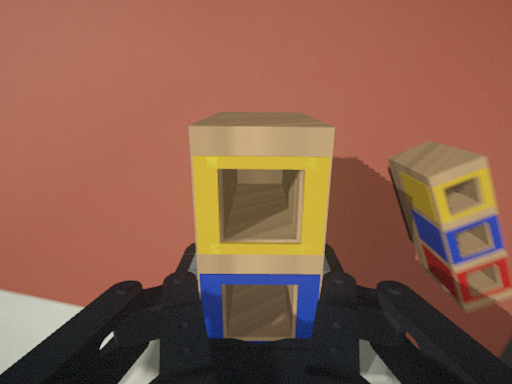

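```bash
cat >> h.py <<'E'
def seg(a,b): return (np.array(a,float),np.array(b,float))
# visible when held: top end edge (+y end), long edges near the end, bottom edge of end face
HELD=[seg((-.022,.068,.105),(.022,.068,.105)),seg((-.022,.068,.105),(-.022,.0,.105)),seg((.022,.068,.105),(.022,.0,.105)),]
WELL=[s for y in(.042,) for s in rect(0,y,.025,.025,.105)]
E
python3 - <<'E'
from h import *
p=loadp("pics/w5.json"); im=cv2.imread("pics/w5.png")
s=sense(); T=np.array(s["ee_pos"])
z0=0.10414-0.0533
for H in (HELD,HELD+WELL,WELL):
  r,sc=fit(H,p,im,[.5029,-.3505,np.radians(14.5)],z0=z0,rng=(.008,.008,.06)); print(r[:2],np.degrees(r[2]),sc, rot(s["tool_rot"]).inv().apply(np.r_[r[:2],0]-np.r_[T[:2],0]))
overlay(im,p,HELD+WELL,r,z0=z0,f=1.5,name="pics/o6.png")
E
```

```text
[ 0.50282109 -0.35084423] 13.850752987336882 -867.2298495613209 [-1.94512956e-03 -2.03694843e-03  3.47585846e-06]
[ 0.50269657 -0.35077304] 13.936725832610772 -1484.3932900991358 [-2.04784745e-03 -2.13705789e-03  3.64724276e-06]
[ 0.50276043 -0.35073177] 14.128144577825164 -644.1070777193429 [-1.97568946e-03 -2.16101854e-03  3.68069483e-06]
```

View pics/o6.png

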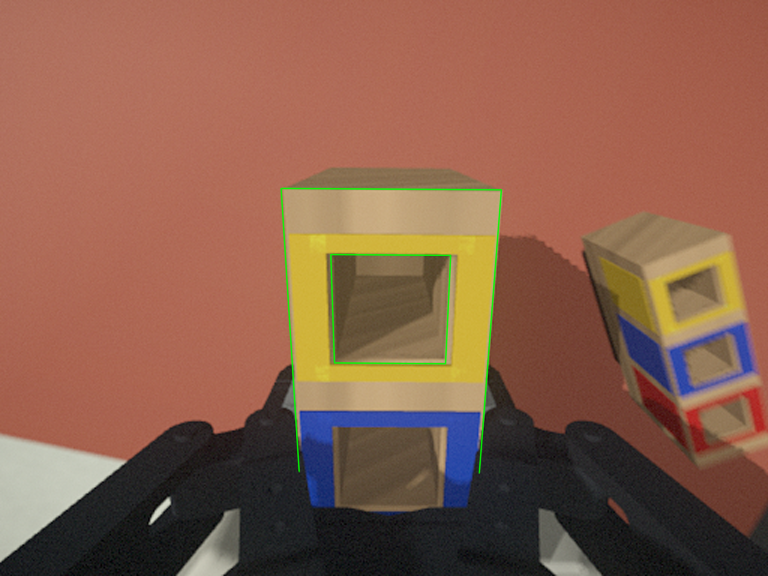

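Run:
```python
from h import *
s=sense(); print(s["ee_pos"],yawdeg(s))
pl=plan([0.5056,-0.0527,0.14],toolR(-26.1),8)
```

```text
[ 0.50521441 -0.35232906  0.10852426] 14.505197236423463
[0.0094, -0.0363, -0.0039, -0.0002, 0.0001, 0.0886]
[0.0062, -0.0369, -0.0039, -0.0002, 0.0001, 0.0886]
[0.0029, -0.0373, -0.0039, -0.0002, 0.0001, 0.0886]
[-0.0004, -0.0375, -0.0039, -0.0002, 0.0001, 0.0886]
[-0.0037, -0.0373, -0.0039, -0.0002, 0.0001, 0.0886]
[-0.007, -0.0368, -0.0039, -0.0002, 0.0001, 0.0886]
[-0.0102, -0.036, -0.0039, -0.0002, 0.0001, 0.0886]
[-0.0134, -0.035, -0.0039, -0.0002, 0.0001, 0.0886]
```

Emit:
step_arm:
  increments:
    - [0.008,-0.025,-0.01,0,0,0.06,1]
    - [0.007,-0.036,-0.01,0,0,0.088,1]
    - [0.003,-0.0373,-0.01,0,0,0.088,1]
    - [0,-0.0375,-0.003,0,0,0.088,1]
    - [-0.0037,-0.0373,0,0,0,0.088,1]
    - [-0.007,-0.037,0,0,0,0.088,1]
    - [-0.01,-0.036,0,0,0,0.088,1]
    - [-0.012,-0.03,0,0,0,0.07,1]

```text
t: 8.4
ee_pos: [0.5077, -0.066, 0.1515]
tool_rot: [0.001, 0.977, -0.214, 0.008]
force: [-0.5, 0.2, -4.7]
gripper_width: 0.0432
```

Run:
```python
from h import *
s=sense(); print(s["ee_pos"],yawdeg(s))
pl=plan([0.5056,-0.0527,0.11],toolR(-26.1),8)
```

```text
[ 0.50770656 -0.06596557  0.15145055] -24.76137284579152
[-0.001, -0.0014, 0.0052, -0.0002, -0.0021, 0.0029]
[-0.001, -0.0014, 0.0052, -0.0002, -0.0021, 0.0029]
[-0.001, -0.0014, 0.0052, -0.0002, -0.0021, 0.0029]
[-0.001, -0.0014, 0.0052, -0.0002, -0.0021, 0.0029]
[-0.001, -0.0014, 0.0052, -0.0002, -0.0021, 0.0029]
[-0.001, -0.0014, 0.0052, -0.0002, -0.0021, 0.0029]
[-0.001, -0.0014, 0.0052, -0.0002, -0.0021, 0.0029]
[-0.001, -0.0014, 0.0052, -0.0002, -0.0021, 0.0029]
```

Emit:
step_arm:
  increments:
    - [-0.003,-0.002,0.01,-0.001,-0.006,0.01,1]
    - [-0.003,-0.003,0.012,0,-0.006,0.01,1]
    - [-0.002,-0.003,0.012,0,-0.004,0.003,1]
    - [0,0,0.004,0,0,0,1]
    - [0,0,0,0,0,0,1]
    - [0,0,0,0,0,0,1]
    - [0,0,0,0,0,0,1]
    - [0,0,0,0,0,0,1]

```text
t: 9.4
ee_pos: [0.5049, -0.056, 0.1126]
tool_rot: [0.0, 0.974, -0.226, 0.002]
force: [-0.8, -0.4, -5.4]
gripper_width: 0.0432
```

Run:
```python
from h import *
s=sense(); print(s["ee_pos"],yawdeg(s),s["joint_velocities"].round(3))
pl=plan([0.5056,-0.0527,0.10],toolR(-26.1),1)
p,im=snapw("w6")
```

```text
[ 0.50494956 -0.05604535  0.11264296] -26.07759295214332 [-0.002 -0.003 -0.003  0.001 -0.    -0.   ]
[-0.0009, -0.0033, 0.0126, -0.0003, -0.0032, 0.0004]
```

View pics/w6.png

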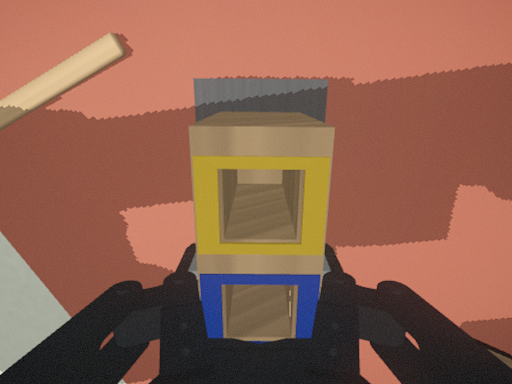

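Run:
```python
from h import *
p=loadp("pics/w6.json"); im=cv2.imread("pics/w6.png")
T=np.array([0.50495,-0.05605,0.11264])
r,sc=fit(HELD+WELL,p,im,[T[0],T[1],np.radians(-26)],z0=T[2]-.0533,rng=(.008,.008,.06)); print("stand",r[:2],np.degrees(r[2]),r[:2]-T[:2])
S2=[seg((-.048,.085,.028),(.048,.085,.028)),seg((-.048,.085,.028),(-.048,.06,.028)),seg((.048,.085,.028),(.048,.06,.028))]
r2,sc=fit(S2,p,im,[.5056,-.0527,np.radians(-26.5)],rng=(.006,.006,.04)); print("sock",r2[:2],np.degrees(r2[2]),sc)
o=overlay(im,p,HELD+WELL,r,z0=T[2]-.0533,f=1); overlay(o,p,S2,r2,f=1.5,name="pics/o7.png")
d=r2[:2]-r[:2]; R0=rot(sense()["tool_rot"]); print("shift in tool",R0.inv().apply(np.r_[d,0]))
```

```text
stand [ 0.50455793 -0.05577358] -26.75604312703151 [-0.00039207  0.00027642]
sock [ 0.50733644 -0.05313044] -26.0446470195609 -452.6721024085965
shift in tool [ 1.33399124e-03 -3.59538605e-03  5.15728334e-06]
```

View pics/o7.png

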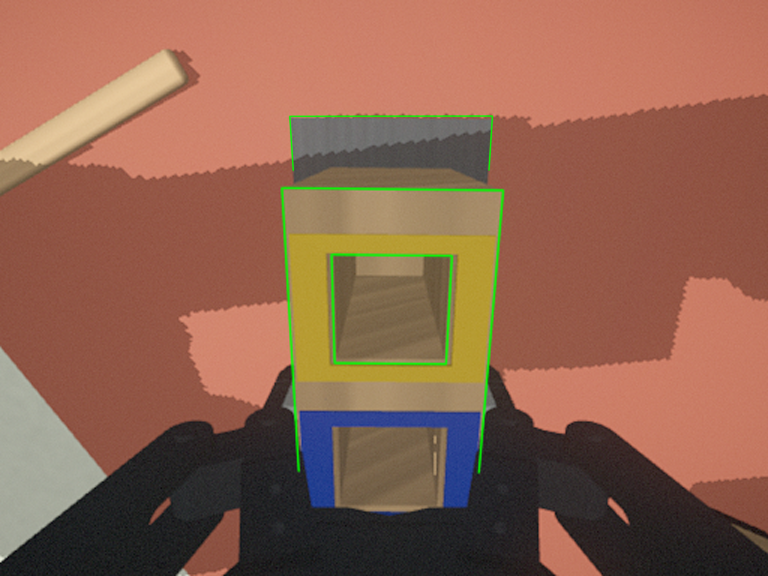

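Emit:
step_arm:
  increments:
    - [0.0003,-0.003,0.004,0,-0.003,0,1]
    - [0,-0.001,0.006,0,0,0,1]
    - [0,0,0.006,0,0,0,1]
    - [0,0,0.003,0,0,0,1]
    - [0,0,0,0,0,0,1]
    - [0,0,0,0,0,0,1]
    - [0,0,0,0,0,0,1]
    - [0,0,0,0,0,0,1]

```text
t: 10.45
ee_pos: [0.5073, -0.0522, 0.0924]
tool_rot: [-0.0, 0.974, -0.225, 0.0]
force: [0.5, 0.4, -4.7]
gripper_width: 0.0431
```

Run:
```python
from h import *
p,im=snapw("w7"); s=sense(); T=np.array(s["ee_pos"]); print(T,yawdeg(s))
pl=plan([T[0],T[1],0.10],toolR(-26.1),1)
r,sc=fit(HELD+WELL,p,im,[T[0],T[1],np.radians(-26)],z0=T[2]-.0533,rng=(.008,.008,.06)); print("stand",r[:2],np.degrees(r[2]),r[:2]-T[:2])
S2=[seg((-.048,.085,.028),(.048,.085,.028)),seg((-.048,.085,.028),(-.048,.065,.028)),seg((.048,.085,.028),(.048,.065,.028))]
r2,sc=fit(S2,p,im,[.5056,-.0527,np.radians(-26.5)],rng=(.006,.006,.04)); print("sock",r2[:2],np.degrees(r2[2]),sc)
o=overlay(im,p,HELD+WELL,r,z0=T[2]-.0533,f=1); overlay(o,p,S2,r2,f=1.5,name="pics/o8.png")
R0=rot(s["tool_rot"])
for q in (r2[:2],[.5056,-.0527]):
  print("shift in tool",R0.inv().apply(np.r_[q-r[:2],0]))
```

```text
[ 0.50736163 -0.05220911  0.0924503 ] -26.05671736129592
[0.0, -0.0, -0.0075, -0.0003, -0.0005, 0.0008]
stand [ 0.50702214 -0.05196068] -26.753033319683652 [-0.00033949  0.00024843]
sock [ 0.50762252 -0.05284381] -25.928556996805245 -451.03710551869733
shift in tool [9.27284388e-04 5.29646487e-04 2.41073913e-07]
shift in tool [-9.52838189e-04  1.28886500e-03 -8.63064455e-07]
```

View pics/o8.png

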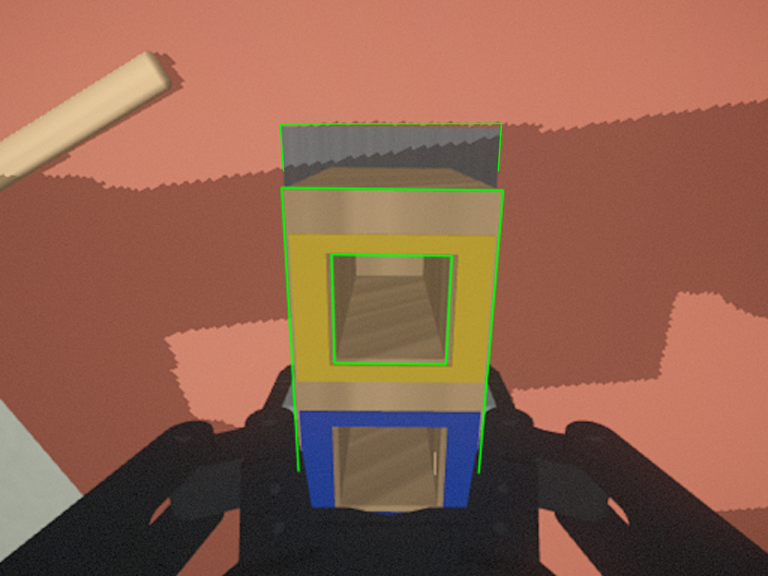

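Emit:
step_arm:
  increments:
    - [-0.0002,0.0008,0.003,0,0,0,1]
    - [0,0,0.004,0,0,0,1]
    - [0,0,0.004,0,0,0,1]
    - [0,0,0.003,0,0,0,1]
    - [0,0,0.002,0,0,0,1]
    - [0,0,0,0,0,0,1]
    - [0,0,0,0,0,0,1]
    - [0,0,0,0,0,0,1]

```text
t: 11.5
ee_pos: [0.5068, -0.0529, 0.0753]
tool_rot: [-0.0, 0.974, -0.225, 0.0]
force: [-0.8, 0.1, -4.6]
gripper_width: 0.043
```

Run:
```python
from h import *
s=sense(); T=np.array(s["ee_pos"]); print(T,yawdeg(s),s["force"],s["wrist_torque"])
pl=plan([T[0],T[1],0.06],toolR(-26.1),1)
```

```text
[ 0.50680781 -0.05290492  0.07525854] -26.056281194062695 [-0.81465329  0.11949801 -4.62958818] [-0.01680191  0.0138484   0.04738856]
[-0.0, 0.0, 0.0153, -0.0003, -0.0003, 0.0008]
```

Emit:
step_arm:
  increments:
    - [0,0,0.004,0,0,0,1]
    - [0,0,0.004,0,0,0,1]
    - [0,0,0.004,0,0,0,1]
    - [0,0,0.003,0,0,0,1]
    - [0,0,0.002,0,0,0,1]
    - [0,0,0.001,0,0,0,1]
    - [0,0,0,0,0,0,1]
    - [0,0,0,0,0,0,1]

```text
t: 12.5
ee_pos: [0.5074, -0.053, 0.0572]
tool_rot: [-0.0, 0.974, -0.225, 0.001]
force: [-0.2, 0.1, -4.8]
gripper_width: 0.0433
```

Run:
```python
from h import *
s=sense(); T=np.array(s["ee_pos"]); print(T,yawdeg(s),s["force"],s["wrist_torque"])
```

```text
[ 0.50744201 -0.05302809  0.05719632] -26.056333159288215 [-0.23578269  0.14019827 -4.8123846 ] [1.56895218e-02 3.99058371e-03 7.83071839e-05]
```

Emit:
step_arm:
  increments:
    - [0,0,0.0015,0,0,0,1]
    - [0,0,0.001,0,0,0,1]
    - [0,0,0,0,0,0,-0.4]
    - [0,0,0,0,0,0,-0.4]
    - [0,0,0,0,0,0,-0.4]
    - [0,0,-0.015,0,0,0,-0.4]
    - [0,0,-0.04,0,0,0,-0.4]
    - [0,0,-0.05,0,0,0,-0.4]

```text
t: 13.5
ee_pos: [0.5061, -0.0528, 0.1631]
tool_rot: [0.0, 0.974, -0.225, -0.002]
force: [0.5, -1.1, 0.8]
gripper_width: 0.0596
```

Run:
```python
from h import *
s=sense(); T=np.array(s["ee_pos"]); print(T,yawdeg(s),s["force"],s["gripper_width"])
p,im=snapw("w8"); ps=eyes.camera_params("scene"); i2=eyes.snapshot("scene"); cv2.imwrite("pics/s8.png",i2)
pt=eyes.camera_params("top"); i3=eyes.snapshot("top"); cv2.imwrite("pics/t8.png",i3)
cv2.imwrite("pics/s8c.png",cv2.resize(i2[140:240,190:320],None,fx=6,fy=6,interpolation=cv2.INTER_CUBIC))
```

```text
[ 0.50609359 -0.0528392   0.16313105] -26.057297260269987 [ 0.48921263 -1.10750938  0.82451188] 0.05957165086444271
```

View pics/w8.png

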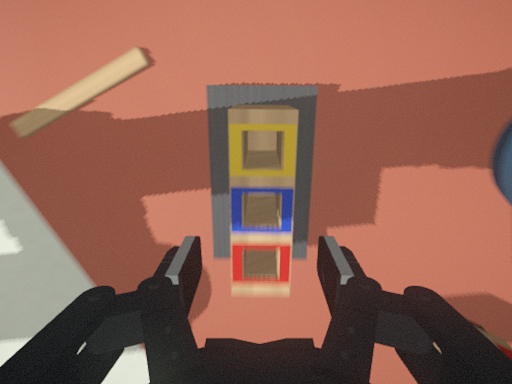

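View pics/s8c.png

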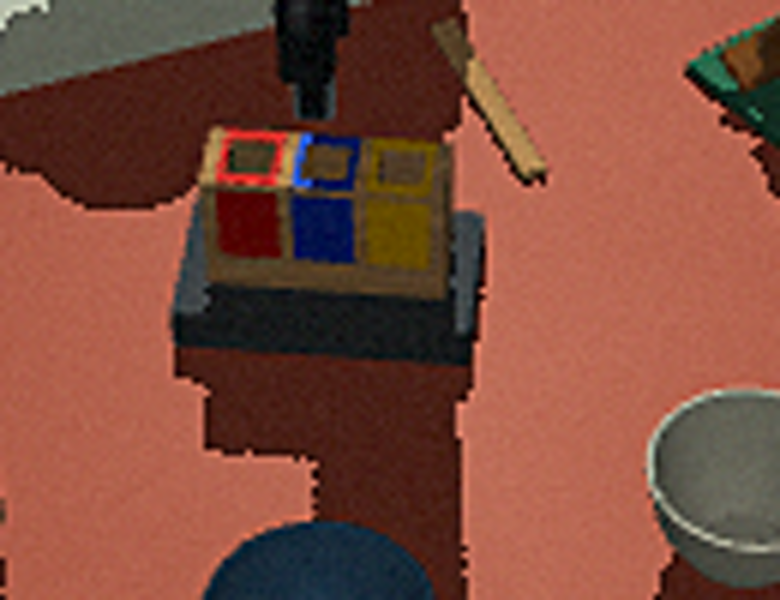

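Run:
```python
from h import *
p=loadp("pics/w8.json"); im=cv2.imread("pics/w8.png")
W3=STAND+[s for y in(-.042,0,.042) for s in rect(0,y,.025,.025,.105)]
r,sc=fit(W3,p,im,[.507,-.0527,np.radians(-26.5)],z0=.003,rng=(.008,.008,.06)); print("stand w",r[:2],np.degrees(r[2]))
p=eyes.camera_params("top"); im=cv2.imread("pics/t8.png")
RACK=rect(0,0,.150,.200,.010)
im=cv2.imread("pics/top0.png")
r,sc=fit(RACK,p,im,[.447,.327,np.radians(12)]); print("rack",r[:2],np.degrees(r[2]))
c,s_=np.cos(r[2]),np.sin(r[2])
segs=RACK+[seg((-.04,y,.03),(-.04+.15*.5,y,.03+.15*.866)) for y in(-.065,0,.065)]
overlay(im,p,segs,r,f=5,crop=(550,950,1050,1350),name="pics/o9.png")
s=sense(); print(s["ee_pos"],yawdeg(s))
plan([0.46,0.33,0.28],toolR(104.5),16)
```

```text
stand w [ 0.50673676 -0.05298823] -27.08494540020561
rack [0.4519016  0.32934008] 17.20027987050731
[ 0.51020545 -0.05359379  0.16660975] -26.049257974090207
[-0.0133, -0.0202, -0.0071, 0.0004, -0.0003, -0.1424]
[-0.0103, -0.0219, -0.0071, 0.0004, -0.0003, -0.1424]
[-0.0071, -0.0231, -0.0071, 0.0004, -0.0003, -0.1424]
[-0.0038, -0.0239, -0.0071, 0.0004, -0.0003, -0.1424]
[-0.0003, -0.0242, -0.0071, 0.0004, -0.0003, -0.1424]
[0.0031, -0.024, -0.0071, 0.0004, -0.0003, -0.1424]
[0.0065, -0.0233, -0.0071, 0.0004, -0.0003, -0.1424]
[0.0097, -0.0221, -0.0071, 0.0004, -0.0003, -0.1424]
[0.0128, -0.0205, -0.0071, 0.0004, -0.0003, -0.1424]
[0.0155, -0.0185, -0.0071, 0.0004, -0.0003, -0.1424]
[0.018, -0.0161, -0.0071, 0.0004, -0.0003, -0.1424]
[0.0201, -0.0134, -0.0071, 0.0004, -0.0003, -0.1424]
[0.0218, -0.0104, -0.0071, 0.0004, -0.0003, -0.1424]
[0.0231, -0.0072, -0.0071, 0.0004, -0.0003, -0.1424]
[0.0239, -0.0039, -0.0071, 0.0004, -0.0003, -0.1424]
[0.0242, -0.0005, -0.0071, 0.0004, -0.0003, -0.1424]
```

View pics/o9.png

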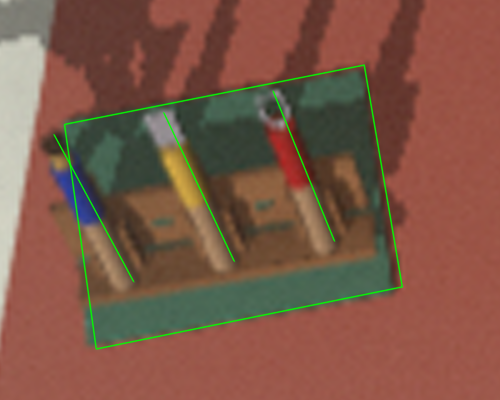

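Emit:
step_arm:
  increments:
    - [-0.013,-0.02,-0.014,0,0,-0.142,-0.4]
    - [-0.01,-0.022,-0.014,0,0,-0.142,-0.4]
    - [-0.007,-0.023,-0.014,0,0,-0.142,-0.4]
    - [-0.004,-0.024,-0.014,0,0,-0.142,-0.4]
    - [0,-0.024,-0.014,0,0,-0.142,-0.4]
    - [0.003,-0.024,-0.014,0,0,-0.142,-0.4]
    - [0.0065,-0.0235,-0.01,0,0,-0.142,-0.4]
    - [0.01,-0.022,-0.008,0,0,-0.142,-0.4]

```text
t: 14.65
ee_pos: [0.476, 0.1418, 0.2642]
tool_rot: [-0.001, 0.937, 0.35, -0.005]
force: [0.4, -1.0, 0.4]
gripper_width: 0.0599
```

Run:
```python
from h import *
s=sense(); print(s["ee_pos"],yawdeg(s))
plan([0.455,0.33,0.29],toolR(105.5),8)
```

```text
[0.47595484 0.14181157 0.26420096] 40.961608778757316
[0.0134, -0.0195, -0.0032, -0.0011, 0.0006, -0.1408]
[0.016, -0.0174, -0.0033, -0.0011, 0.0006, -0.1408]
[0.0183, -0.015, -0.0033, -0.0011, 0.0006, -0.1408]
[0.0202, -0.0123, -0.0033, -0.0011, 0.0006, -0.1408]
[0.0218, -0.0093, -0.0033, -0.0011, 0.0006, -0.1408]
[0.0228, -0.0062, -0.0033, -0.0011, 0.0006, -0.1408]
[0.0235, -0.0029, -0.0033, -0.0011, 0.0006, -0.1408]
[0.0237, 0.0004, -0.0032, -0.0011, 0.0006, -0.1408]
```

Emit:
step_arm:
  increments:
    - [0.013,-0.0195,-0.004,-0.001,0,-0.141,-0.4]
    - [0.016,-0.0175,-0.004,-0.001,0,-0.141,-0.4]
    - [0.018,-0.015,-0.004,-0.001,0,-0.141,-0.4]
    - [0.02,-0.012,-0.004,-0.001,0,-0.141,-0.4]
    - [0.022,-0.009,-0.004,-0.001,0.001,-0.141,-0.4]
    - [0.023,-0.006,-0.003,-0.001,0.001,-0.141,-0.4]
    - [0.022,-0.003,-0.002,-0.001,0.001,-0.13,-0.4]
    - [0.015,0,0,-0.001,0.001,-0.08,-0.4]

```text
t: 15.65
ee_pos: [0.4459, 0.3231, 0.281]
tool_rot: [-0.005, 0.618, 0.786, -0.008]
force: [-0.5, -0.7, -0.3]
gripper_width: 0.06
```

Run:
```python
from h import *
snapw("w9");p,im=snapw("w10"); s=sense(); print(s["ee_pos"],yawdeg(s))
RACK=rect(0,0,.150,.200,.010)
r,sc=fit(RACK,p,im,[.450,.329,np.radians(16)]); print("rack",r[:2],np.degrees(r[2]))
segs=RACK+[seg((-.04,y,.03),(-.04+.15*.5,y,.03+.15*.866)) for y in(-.065,0,.065)]
overlay(im,p,segs,r,f=1.5,name="pics/o10.png")
```

```text
[0.44566064 0.32332379 0.28074956] 103.50471239749876
rack [0.45730865 0.31484342] 14.813334217528698
```

View pics/o10.png

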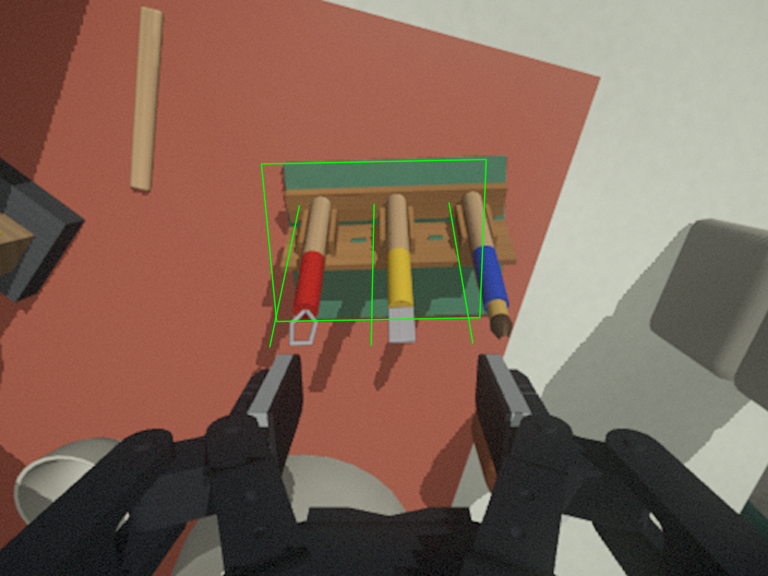

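```bash
cat >> h.py <<'E'
from scipy.optimize import least_squares
def blobs(im,roi):
    x0,y0,x1,y1=roi; hsv=cv2.cvtColor(im[y0:y1,x0:x1],cv2.COLOR_BGR2HSV).astype(int); h,s,v=hsv[...,0],hsv[...,1],hsv[...,2]
    m={'red':((h<3)|(h>175))&(s>195)&(v>110),'yellow':(h>20)&(h<34)&(s>150)&(v>90),'blue':(h>108)&(h<130)&(s>120)&(v>50)}; out={}
    for k,mm in m.items():
        n,l,st,ce=cv2.connectedComponentsWithStats(mm.astype(np.uint8))
        if n>1: i=1+np.argmax(st[1:,4]); out[k]=(ce[i]+[x0,y0],st[i,4])
    return out
LANE={'red':-.065,'yellow':0.,'blue':.065}
def lanept(r,y,s,off=0): # world point on lane axis at s from foot; off= perpendicular upwards
    c,sn=np.cos(r[2]),np.sin(r[2]); x=-.04+.5*s-.866*off; z=.03+.866*s+.5*off
    return np.array([r[0]+c*x-sn*y, r[1]+sn*x+c*y, z])
def fitrack(obs,r0):
    def f(r): return np.concatenate([w2px(p,lanept(r,LANE[k],.096))[0]-uv for p,uv,k in obs])
    m=least_squares(f,r0); return m.x,m.fun
E
python3 - <<'E'
from h import *
p=loadp("pics/w10.json"); im=cv2.imread("pics/w10.png")
b=blobs(im,(170,100,360,240)); print(b)
r,res=fitrack([(p,b[k][0],k) for k in b],[.45,.33,.27]); print(r,np.degrees(r[2]),res.round(1))
pt=eyes.camera_params("top"); it=cv2.imread("pics/top0.png"); bt=blobs(it,(105,200,190,262)); print(bt)
if bt: rt,res=fitrack([(pt,bt[k][0],k) for k in bt],[.45,.33,.27]); print(rt,np.degrees(rt[2]),res.round(1))
segs=rect(0,0,.150,.200,.010)+[seg((-.04,y,.03),(-.04+.122*.5,y,.03+.122*.866)) for y in(-.065,0,.065)]
overlay(im,p,segs,r,f=2.5,crop=(400,200,920,620),name="pics/o11.png")
E
```

```text
{'red': (array([205.9916318 , 187.60041841]), np.int32(478)), 'yellow': (array([266.13921902, 185.20543294]), np.int32(589)), 'blue': (array([325.91028037, 182.58691589]), np.int32(535))}
[0.4485727  0.33268418 0.28222094] 16.170068704990125 [-0.1  0.  -0.2 -0.1  0.3  0. ]
{'red': (array([169.33333333, 225.        ]), np.int32(3)), 'yellow': (array([146.25641026, 225.02564103]), np.int32(39)), 'blue': (array([125.48837209, 228.88372093]), np.int32(43))}
[0.44251997 0.33055723 0.18952827] 10.859169722453656 [-0.8 -0.6  0.8  1.3  0.1 -0.7]
```

View pics/o11.png

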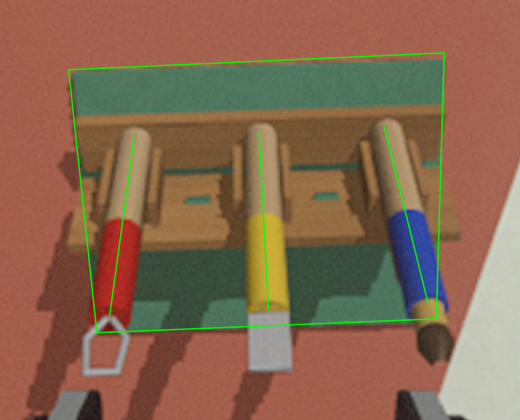

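```bash
cat >> h.py <<'E'
RK=np.array([0.4486,0.3327,0.2822])
def graspR(r=RK):
    a=np.array([.5*np.cos(r[2]),.5*np.sin(r[2]),.8660254]); x=np.array([-np.sin(r[2]),np.cos(r[2]),0]); z=-a
    return R.from_matrix(np.c_[x,np.cross(z,x),z])
E
python3 - <<'E'
from h import *
print(lanept(RK,-.065,.185)); plan(lanept(RK,-.065,.185),graspR(),8)
E
```

```text
[0.51712387 0.2848907  0.19021   ]
[-0.0067, 0.0078, 0.0112, 0.0631, -0.0013, -0.0057]
[-0.0068, 0.0084, 0.0107, 0.0631, -0.0013, -0.0057]
[-0.0068, 0.009, 0.0101, 0.0631, -0.0013, -0.0057]
[-0.0068, 0.0096, 0.0096, 0.0631, -0.0013, -0.0057]
[-0.0069, 0.0102, 0.0089, 0.0631, -0.0013, -0.0057]
[-0.0069, 0.0107, 0.0083, 0.0631, -0.0013, -0.0057]
[-0.007, 0.0111, 0.0076, 0.0631, -0.0013, -0.0057]
[-0.007, 0.0116, 0.0069, 0.0631, -0.0013, -0.0057]
```

Emit:
step_arm:
  increments:
    - [-0.008,0.009,0.008,0.074,-0.001,-0.007,-0.1]
    - [-0.008,0.0095,0.0105,0.074,-0.001,-0.007,-0.1]
    - [-0.008,0.0105,0.0115,0.074,-0.002,-0.007,-0.1]
    - [-0.008,0.0115,0.0115,0.074,-0.002,-0.007,-0.1]
    - [-0.008,0.012,0.01,0.074,-0.002,-0.007,-0.1]
    - [-0.008,0.0125,0.0095,0.074,-0.001,-0.006,-0.1]
    - [-0.006,0.012,0.009,0.055,-0.001,-0.004,-0.1]
    - [0,0,0,0,0,0,-0.1]

```text
t: 16.75
ee_pos: [0.5134, 0.2765, 0.1868]
tool_rot: [-0.16, 0.584, 0.766, -0.216]
force: [0.1, 0.1, 0.0]
gripper_width: 0.047
```

Run:
```python
from h import *
p,im=snapw("w11"); s=sense(); print(s["ee_pos"],s["gripper_width"],s["q"].round(2),s["joint_velocities"].round(2))
plan(lanept(RK,-.065,.185),graspR(),1)
segs=[seg((-.04,y,.03),(-.04+.122*.5,y,.03+.122*.866)) for y in(-.065,0,.065)]
overlay(im,p,segs,RK,f=1.5,name="pics/o12.png")
```

```text
[0.51335653 0.27683344 0.18796141] 0.04720522253994016 [ 0.39  0.61  1.38  0.06  1.69 -1.46] [ 0.02 -0.05 -0.    0.01  0.   -0.  ]
[0.0067, 0.0038, -0.0049, -0.0181, -0.0002, -0.0144]
```

View pics/o12.png

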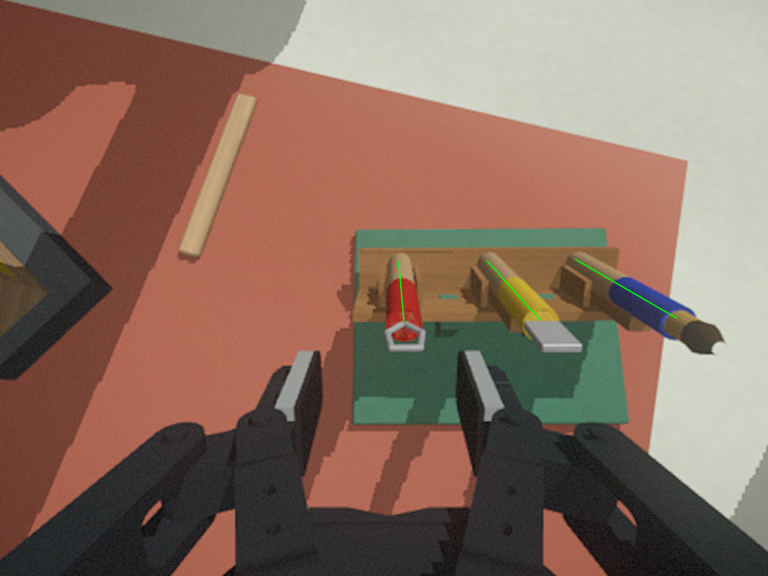

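Emit:
step_arm:
  increments:
    - [0.004,0.002,-0.003,-0.01,0,-0.008,0.25]
    - [0.003,0.002,-0.002,-0.008,0,-0.006,0.25]
    - [0,0,0,0,0,0,0.25]
    - [0,0,0,0,0,0,0.25]
    - [0,0,0,0,0,0,0.25]
    - [0,0,0,0,0,0,0.25]
    - [0,0,0,0,0,0,0.25]
    - [0,0,0,0,0,0,0.25]

```text
t: 17.8
ee_pos: [0.5169, 0.2869, 0.1948]
tool_rot: [-0.153, 0.58, 0.774, -0.204]
force: [0.2, -0.3, -0.4]
gripper_width: 0.0322
```

Run:
```python
from h import *
s=sense(); print(s["ee_pos"],s["gripper_width"])
plan(lanept(RK,-.065,.185),graspR(),1); plan(lanept(RK,-.065,.083),graspR(),1)
```

```text
[0.51688472 0.28694931 0.19476655] 0.032177751037670496
[-0.002, 0.0019, 0.0041, 0.0077, -0.0001, 0.0016]
[-0.0021, 0.0012, 0.1061, 0.0077, -0.0001, 0.0016]
```

Emit:
step_arm:
  increments:
    - [-0.001,0.001,0.01,0.006,0,0.001,0.25]
    - [-0.001,0.001,0.02,0.002,0,0.001,0.25]
    - [0,0,0.022,0,0,0,0.25]
    - [0,0,0.022,0,0,0,0.25]
    - [0,0,0.018,0,0,0,0.25]
    - [0,0,0.008,0,0,0,0.25]
    - [0,0,0.003,0,0,0,0.25]
    - [0,0,0,0,0,0,0.25]

```text
t: 18.8
ee_pos: [0.4663, 0.2695, 0.0985]
tool_rot: [-0.156, 0.581, 0.772, -0.208]
force: [-0.1, -0.0, -0.2]
gripper_width: 0.0322
```

Run:
```python
from h import *
p,im=snapw("w12");s=sense(); print(s["ee_pos"],s["gripper_width"],s["force"])
plan(lanept(RK,-.065,.083),graspR(),1)
```

```text
[0.46638367 0.26949162 0.09850148] 0.032051083895483175 [-0.37214033  0.4604123   0.98257357]
[0.0007, 0.0001, -0.0039, -0.0022, -0.0002, -0.0013]
```

View pics/w12.png

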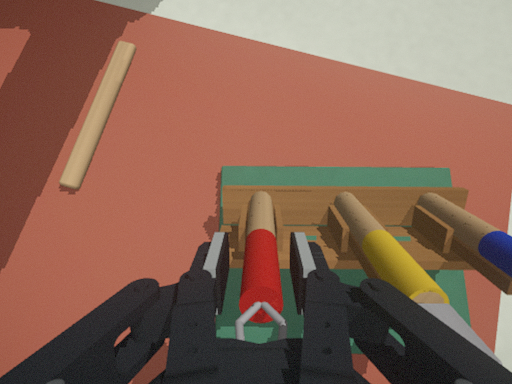

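Emit:
step_arm:
  increments:
    - [0.0007,0,-0.004,-0.002,0,-0.001,0.25]
    - [0,0,0,0,0,0,1]
    - [0,0,0,0,0,0,1]
    - [0,0,0,0,0,0,1]
    - [0,0,-0.01,0,0,0,1]
    - [0,0,-0.02,0,0,0,1]
    - [0,0,-0.03,0,0,0,1]
    - [0,0,-0.03,0,0,0,1]
  squeeze: 50

```text
t: 19.85
ee_pos: [0.5108, 0.2829, 0.1801]
tool_rot: [-0.157, 0.58, 0.772, -0.21]
force: [0.0, 0.5, -1.2]
gripper_width: 0.016
```

```bash
cat >> h.py <<'E'
def wellpos(k,st=(0.5068,-0.053,np.radians(-26.8))):
    y={'red':-.042,'blue':0,'yellow':.042}[k]; return np.array([st[0]-np.sin(st[2])*y, st[1]+np.cos(st[2])*y, .038])
E
python3 - <<'E'
from h import *
p,im=snapw("w13");s=sense(); print(s["ee_pos"],s["gripper_width"],s["force"])
t=wellpos('red')+[0,0,.083+.09]; print(t); plan(t,toolR(-26.8),16)
E
```

```text
[0.51444891 0.28414558 0.18394153] 0.015812015078315072 [3.19558141 0.73763401 0.64195415]
[ 0.48786314 -0.0904886   0.211     ]
[-0.022, -0.0079, 0.0026, -0.0164, 0.0376, 0.141]
[-0.023, -0.0047, 0.0016, -0.0164, 0.0376, 0.141]
[-0.0235, -0.0015, 0.0007, -0.0164, 0.0376, 0.141]
[-0.0235, 0.0018, -0.0002, -0.0164, 0.0376, 0.141]
[-0.0229, 0.0051, -0.001, -0.0164, 0.0376, 0.141]
[-0.0219, 0.0083, -0.0017, -0.0164, 0.0376, 0.141]
[-0.0205, 0.0114, -0.0024, -0.0164, 0.0376, 0.141]
[-0.0186, 0.0142, -0.0029, -0.0164, 0.0376, 0.141]
[-0.0163, 0.0167, -0.0033, -0.0164, 0.0376, 0.141]
[-0.0136, 0.0188, -0.0036, -0.0164, 0.0376, 0.141]
[-0.0107, 0.0206, -0.0037, -0.0164, 0.0376, 0.141]
[-0.0076, 0.022, -0.0037, -0.0164, 0.0376, 0.141]
[-0.0043, 0.0229, -0.0036, -0.0164, 0.0376, 0.141]
[-0.0009, 0.0233, -0.0033, -0.0164, 0.0376, 0.141]
[0.0025, 0.0232, -0.0029, -0.0164, 0.0376, 0.141]
[0.0059, 0.0227, -0.0023, -0.0164, 0.0376, 0.141]
```

View pics/w13.png

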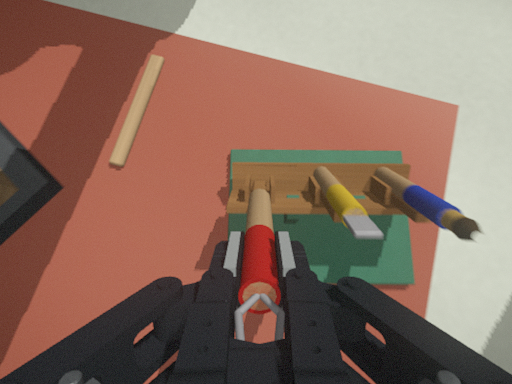

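Emit:
step_arm:
  increments:
    - [-0.018,-0.015,-0.01,-0.016,0.037,0.12,1]
    - [-0.022,-0.012,-0.012,-0.016,0.037,0.141,1]
    - [-0.0235,-0.0075,-0.012,-0.016,0.037,0.141,1]
    - [-0.0235,-0.004,-0.012,-0.016,0.037,0.141,1]
    - [-0.023,0.005,-0.007,-0.016,0.037,0.141,1]
    - [-0.022,0.008,-0.002,-0.016,0.037,0.141,1]
    - [-0.02,0.0115,-0.0025,-0.016,0.037,0.141,1]
    - [-0.0185,0.014,-0.003,-0.016,0.037,0.141,1]

```text
t: 20.9
ee_pos: [0.5039, 0.1008, 0.2603]
tool_rot: [-0.093, 0.935, 0.318, -0.122]
force: [-0.2, -0.3, -0.4]
gripper_width: 0.0161
```

Run:
```python
from h import *
s=sense(); print(s["ee_pos"],s["gripper_width"],s["force"])
t=wellpos('red')+[0,0,.083+.10]; print(t); plan(t,toolR(-26.8),8)
```

```text
[0.50388413 0.10079079 0.26030358] 0.0161256796779465 [-0.20458735 -0.28656947 -0.37917779]
[ 0.48786314 -0.0904886   0.221     ]
[-0.0155, 0.0187, 0.003, -0.0164, 0.0371, 0.1393]
[-0.0128, 0.0207, 0.0028, -0.0164, 0.0371, 0.1393]
[-0.01, 0.0222, 0.0027, -0.0164, 0.0371, 0.1393]
[-0.0069, 0.0233, 0.0028, -0.0164, 0.0371, 0.1393]
[-0.0037, 0.024, 0.0029, -0.0164, 0.0371, 0.1393]
[-0.0004, 0.0243, 0.0033, -0.0164, 0.0371, 0.1393]
[0.0028, 0.024, 0.0037, -0.0164, 0.0371, 0.1393]
[0.006, 0.0234, 0.0043, -0.0164, 0.0371, 0.1393]
```

Emit:
step_arm:
  increments:
    - [-0.0155,0.0185,0.002,-0.016,0.037,0.139,1]
    - [-0.013,0.0205,0.002,-0.016,0.037,0.139,1]
    - [-0.01,0.022,0.002,-0.016,0.037,0.139,1]
    - [-0.007,0.0233,0.002,-0.016,0.037,0.139,1]
    - [-0.0037,0.024,0.002,-0.016,0.037,0.139,1]
    - [0,0.024,0.002,-0.016,0.037,0.139,1]
    - [0.002,0.021,0.003,-0.016,0.034,0.125,1]
    - [0.003,0.012,0.003,-0.01,0.02,0.08,1]

```text
t: 21.9
ee_pos: [0.483, -0.0824, 0.2272]
tool_rot: [-0.003, 0.977, -0.213, -0.006]
force: [-0.2, -0.3, -0.6]
gripper_width: 0.0157
```

Run:
```python
from h import *
s=sense(); print(s["ee_pos"],s["gripper_width"],s["force"],yawdeg(s))
t=wellpos('red')+[0,0,.083+.09]; print(t); plan(t,toolR(-26.8),1)
```

```text
[ 0.4830172  -0.08236983  0.22723305] 0.015719024142586285 [-0.22540456 -0.287584   -0.64134612] -24.652151861125336
[ 0.48786314 -0.0904886   0.211     ]
[0.008, 0.0054, 0.0161, -0.0036, 0.0137, 0.0375]
```

Emit:
step_arm:
  increments:
    - [0.004,0.001,0.005,-0.002,0.006,0.016,1]
    - [0.003,0.001,0.005,-0.001,0.005,0.014,1]
    - [0,0,0.002,0,0,0,1]
    - [0,0,0,0,0,0,1]
    - [0,0,0,0,0,0,1]
    - [0,0,0,0,0,0,1]
    - [0,0,0,0,0,0,1]
    - [0,0,0,0,0,0,1]

```text
t: 22.9
ee_pos: [0.4884, -0.0861, 0.2139]
tool_rot: [-0.001, 0.974, -0.227, -0.002]
force: [-0.4, 0.1, -1.2]
gripper_width: 0.0157
```

Run:
```python
from h import *
p,im=snapw("w14"); s=sense(); print(s["ee_pos"],s["gripper_width"],s["force"],yawdeg(s))
t=wellpos('red')+[0,0,.083+.09]; print(t); plan(t,toolR(-26.8),1)
W3=STAND+[s for y in(-.042,0,.042) for s in rect(0,y,.025,.025,.105)]
r,sc=fit(W3,p,im,[.5068,-.053,np.radians(-26.5)],z0=.003,rng=(.008,.008,.06)); print("stand w",r[:2],np.degrees(r[2]))
overlay(im,p,W3,r,z0=.003,f=1.5,name="pics/o14.png")
```

```text
[ 0.48844955 -0.08608867  0.21394064] 0.015711153822082297 [ 0.56613006  0.21683922 -0.62183285] -26.265934826582388
[ 0.48786314 -0.0904886   0.211     ]
[0.0014, 0.0042, 0.0029, -0.0013, 0.0039, 0.0093]
stand w [ 0.50956445 -0.04893413] -25.91315880596414
```

View pics/o14.png

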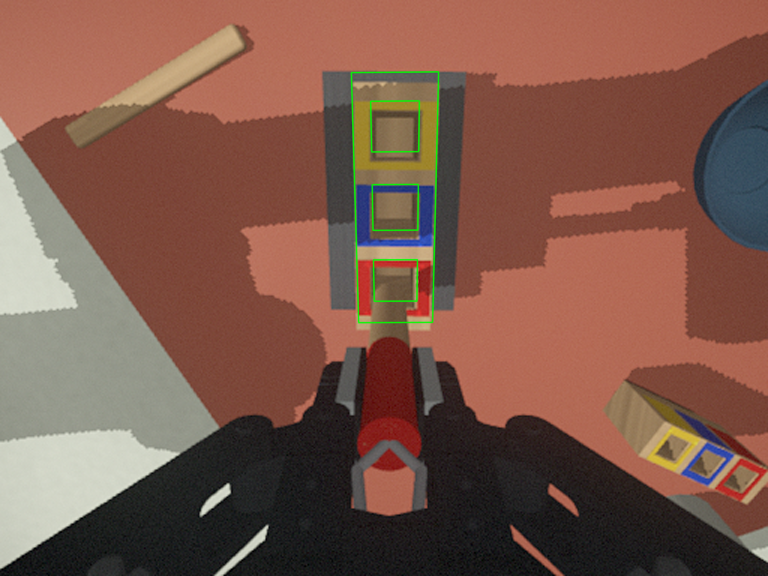

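Run:
```python
from h import *
p=loadp("pics/w14.json"); im=cv2.imread("pics/w14.png")
W3=[s for y in(-.042,0,.042) for s in rect(0,y,.025,.025,.105)]+STAND
r,sc=fit(W3,p,im,[.5068,-.053,np.radians(-26.8)],z0=.003,rng=(.0015,.0015,.015)); print("stand w",r[:2],np.degrees(r[2]))
s=sense(); Rt=rot(s["tool_rot"]); T=np.array(s["ee_pos"]); 
o=overlay(im,p,W3,r,z0=.003,f=1)
foot=[T+Rt.apply([.0085*np.cos(a),.0085*np.sin(a),.083]) for a in np.linspace(0,6.28,24)]
for u in w2px(p,np.array(foot)): cv2.circle(o,tuple(int(round(v)) for v in u),0,(255,255,0),-1)
cv2.imwrite("pics/o15.png",cv2.resize(o[30:330,150:360],None,fx=2,fy=2,interpolation=cv2.INTER_NEAREST))
```

```text
stand w [ 0.50759883 -0.0528546 ] -25.92692292543692
```

View pics/o15.png

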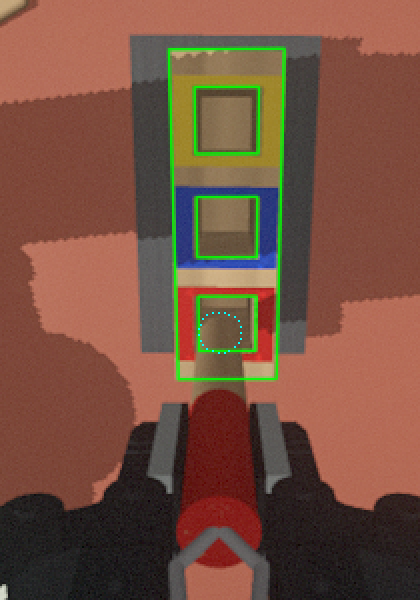

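```bash
sed -i 's/st=(0.5068,-0.053,np.radians(-26.8))/st=(0.5076,-0.0529,np.radians(-26.1))/' h.py
python3 - <<'E'
from h import *
s=sense(); print(s["ee_pos"])
t=wellpos('red')+[0,0,.083]; print(t); plan(t,toolR(-26.1),1)
E
```

```text
[ 0.48844955 -0.08608867  0.21394064]
[ 0.48912255 -0.09061716  0.121     ]
[0.003, 0.0039, 0.0929, -0.0013, 0.0039, -0.0029]
```

Emit:
step_arm:
  increments:
    - [0.002,0.003,0.001,-0.001,0.003,0,1]
    - [0.0008,0.0008,0.003,0,0,0,1]
    - [0,0,0.007,0,0,0,1]
    - [0,0,0.01,0,0,0,1]
    - [0,0,0.006,0,0,0,1]
    - [0,0,0.002,0,0,0,1]
    - [0,0,0,0,0,0,1]
    - [0,0,0,0,0,0,1]

```text
t: 23.95
ee_pos: [0.4888, -0.091, 0.1821]
tool_rot: [-0.0, 0.974, -0.227, -0.001]
force: [0.3, 0.1, -0.4]
gripper_width: 0.0157
```

Run:
```python
from h import *
p,im=snapw("w16");s=sense(); print(s["ee_pos"],s["force"])
t=wellpos('red')+[0,0,.083]; print(t); plan(t,toolR(-26.1),1)
```

```text
[ 0.48878102 -0.0910201   0.18217433] [-0.44334617 -0.34605958 -0.74499982]
[ 0.48912255 -0.09061716  0.121     ]
[0.0003, -0.0005, 0.0612, 0.0, 0.0021, -0.0031]
```

View pics/w16.png

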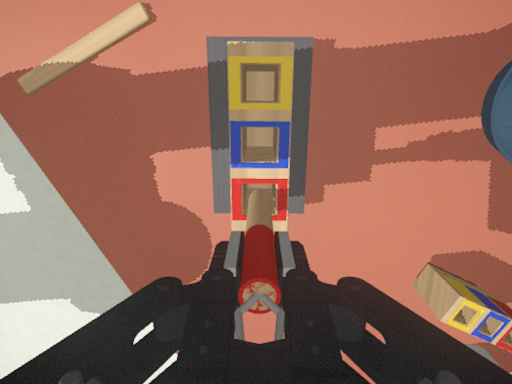

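Emit:
step_arm:
  increments:
    - [0.0003,-0.0004,0.006,0,0.002,0,1]
    - [0,0,0.011,0,0,0,1]
    - [0,0,0.012,0,0,0,1]
    - [0,0,0.012,0,0,0,1]
    - [0,0,0.009,0,0,0,1]
    - [0,0,0.004,0,0,0,1]
    - [0,0,0.001,0,0,0,1]
    - [0,0,0,0,0,0,1]

```text
t: 25.0
ee_pos: [0.489, -0.0907, 0.1228]
tool_rot: [-0.0, 0.974, -0.227, -0.0]
force: [0.4, 0.0, -1.4]
gripper_width: 0.016
```

Run:
```python
from h import *
s=sense(); print(s["ee_pos"],s["force"])
plan(wellpos('red')+[0,0,.083],toolR(-26.1),1)
```

```text
[ 0.48895671 -0.09067245  0.12279682] [ 0.43605378  0.04044338 -1.37915082]
[0.0001, -0.0001, 0.0018, 0.0002, 0.0009, -0.0031]
```

Release and rise, heading towards the rack for yellow.

Emit:
step_arm:
  increments:
    - [0,0,0,0,0,0,0]
    - [0,0,0,0,0,0,0]
    - [0,0,-0.006,0,0,0,0]
    - [0,0,-0.025,0,0,0,0]
    - [0,0,-0.035,0,0,0,0]
    - [0,0,-0.035,0,0,0,0]
    - [0,0,-0.025,0,0,0,0]
    - [0,-0.01,-0.01,0,0,-0.05,0]

```text
t: 26.0
ee_pos: [0.4941, -0.0819, 0.2661]
tool_rot: [0.0, 0.979, -0.202, 0.001]
force: [0.3, 0.1, -0.4]
gripper_width: 0.0426
```

Run:
```python
from h import *
p,im=snapw("w17");s=sense(); print(s["ee_pos"],s["gripper_width"],yawdeg(s))
t=lanept(RK,0,.185)+[0,0,.03]; print(t); plan(t,graspR(),16)
```

```text
[ 0.49526727 -0.08074442  0.26696553] 0.04275404041602179 -23.190414666427426
[0.49902337 0.34731964 0.22021   ]
[-0.0103, -0.0247, 0.0029, 0.0176, -0.0371, -0.1372]
[-0.0067, -0.0258, 0.0037, 0.0176, -0.0371, -0.1372]
[-0.003, -0.0264, 0.0043, 0.0176, -0.0371, -0.1372]
[0.0008, -0.0265, 0.0048, 0.0176, -0.0371, -0.1372]
[0.0046, -0.026, 0.0052, 0.0176, -0.0371, -0.1372]
[0.0083, -0.025, 0.0054, 0.0176, -0.0371, -0.1372]
[0.0118, -0.0235, 0.0055, 0.0176, -0.0371, -0.1372]
[0.0151, -0.0216, 0.0054, 0.0176, -0.0371, -0.1372]
[0.0181, -0.0192, 0.0051, 0.0176, -0.0371, -0.1372]
[0.0208, -0.0165, 0.0047, 0.0176, -0.0371, -0.1372]
[0.023, -0.0134, 0.0042, 0.0176, -0.0371, -0.1372]
[0.0247, -0.01, 0.0035, 0.0176, -0.0371, -0.1372]
[0.026, -0.0065, 0.0027, 0.0176, -0.0371, -0.1372]
[0.0267, -0.0028, 0.0018, 0.0176, -0.0371, -0.1372]
[0.0269, 0.0009, 0.0008, 0.0176, -0.0371, -0.1372]
[0.0265, 0.0045, -0.0002, 0.0176, -0.0371, -0.1372]
```

View pics/w17.png

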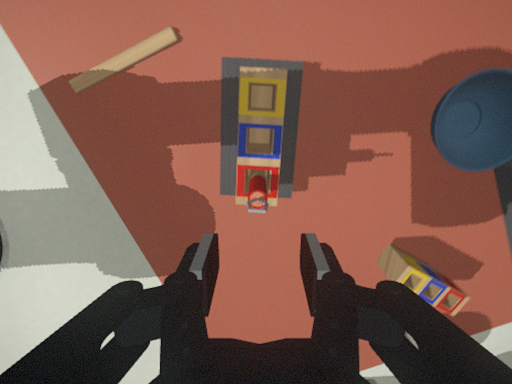

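Emit:
step_arm:
  increments:
    - [-0.0105,-0.025,0.002,0.018,-0.037,-0.137,0]
    - [-0.007,-0.026,0.003,0.018,-0.037,-0.137,0]
    - [-0.003,-0.0265,0.003,0.018,-0.037,-0.137,0]
    - [0.001,-0.0265,0.003,0.018,-0.037,-0.137,0]
    - [0.0045,-0.026,0.004,0.018,-0.037,-0.137,0]
    - [0.0085,-0.025,0.005,0.018,-0.037,-0.137,0]
    - [0.012,-0.0235,0.005,0.018,-0.037,-0.137,0]
    - [0.015,-0.0215,0.005,0.018,-0.037,-0.137,0]

```text
t: 27.05
ee_pos: [0.49, 0.142, 0.2437]
tool_rot: [-0.099, 0.919, 0.358, -0.13]
force: [-0.1, -0.7, 0.5]
gripper_width: 0.0426
```

Run:
```python
from h import *
s=sense(); print(s["ee_pos"],s["gripper_width"],yawdeg(s))
t=lanept(RK,0,.185)+[0,0,.015]; print(t); plan(t,graspR(),8)
```

```text
[0.49003106 0.14197546 0.24366361] 0.04261276662404455 43.9698404200023
[0.49902337 0.34731964 0.20521   ]
[0.0192, -0.0165, 0.0065, 0.0156, -0.0357, -0.132]
[0.0214, -0.0138, 0.006, 0.0156, -0.0357, -0.132]
[0.0232, -0.0107, 0.0054, 0.0156, -0.0357, -0.132]
[0.0246, -0.0075, 0.0047, 0.0156, -0.0357, -0.132]
[0.0255, -0.0041, 0.0039, 0.0156, -0.0357, -0.132]
[0.026, -0.0006, 0.003, 0.0156, -0.0357, -0.132]
[0.0259, 0.0028, 0.002, 0.0156, -0.0357, -0.132]
[0.0254, 0.0062, 0.0011, 0.0156, -0.0357, -0.132]
```

Emit:
step_arm:
  increments:
    - [0.019,-0.0165,0.005,0.0155,-0.0355,-0.132,0.25]
    - [0.0215,-0.014,0.005,0.0155,-0.0355,-0.132,0.25]
    - [0.023,-0.0105,0.005,0.0155,-0.0355,-0.132,0.25]
    - [0.0245,-0.0075,0.0047,0.0155,-0.0355,-0.132,0.25]
    - [0.0255,-0.004,0.004,0.0155,-0.0355,-0.132,0.25]
    - [0.026,-0.0006,0.003,0.0155,-0.0355,-0.132,0.25]
    - [0.023,0.0028,0.002,0.0135,-0.031,-0.115,0.25]
    - [0.012,0.003,0.001,0.007,-0.017,-0.06,0.25]

```text
t: 28.05
ee_pos: [0.4895, 0.3393, 0.1968]
tool_rot: [-0.157, 0.599, 0.757, -0.211]
force: [0.4, 0.9, 0.2]
gripper_width: 0.0318
```

Run:
```python
from h import *
s=sense(); print(s["ee_pos"],s["gripper_width"],yawdeg(s))
t=lanept(RK,0,.185); print(t); plan(t,graspR(),1)
```

```text
[0.4895432  0.33930553 0.19680006] 0.03184863667269871 103.5231455119998
[0.49902337 0.34731964 0.19021   ]
[0.0057, 0.0129, -0.0, -0.0089, -0.0103, -0.0474]
```

Emit:
step_arm:
  increments:
    - [0,0.006,0,-0.005,-0.004,-0.018,0.25]
    - [0.001,0.005,0,-0.003,-0.004,-0.018,0.25]
    - [0,0,0,0,0,0,0.25]
    - [0,0,0,0,0,0,0.25]
    - [0,0,0,0,0,0,0.25]
    - [0,0,0,0,0,0,0.25]
    - [0,0,0,0,0,0,0.25]
    - [0,0,0,0,0,0,0.25]

```text
t: 29.05
ee_pos: [0.4982, 0.3411, 0.1889]
tool_rot: [-0.156, 0.585, 0.768, -0.209]
force: [-0.0, 0.1, 0.5]
gripper_width: 0.0318
```

Run:
```python
from h import *
p,im=snapw("w18");s=sense(); print(s["ee_pos"],s["gripper_width"],yawdeg(s))
plan(lanept(RK,0,.083),graspR(),1)
segs=[seg((-.04,y,.03),(-.04+.122*.5,y,.03+.122*.866)) for y in(-.065,0,.065)]
overlay(im,p,segs,RK,f=1.5,name="pics/o18.png")
```

```text
[0.49820049 0.3411676  0.18890599] 0.031679035463075156 105.55907792661206
[0.0056, 0.0018, 0.0996, -0.0036, -0.001, -0.0117]
```

View pics/o18.png

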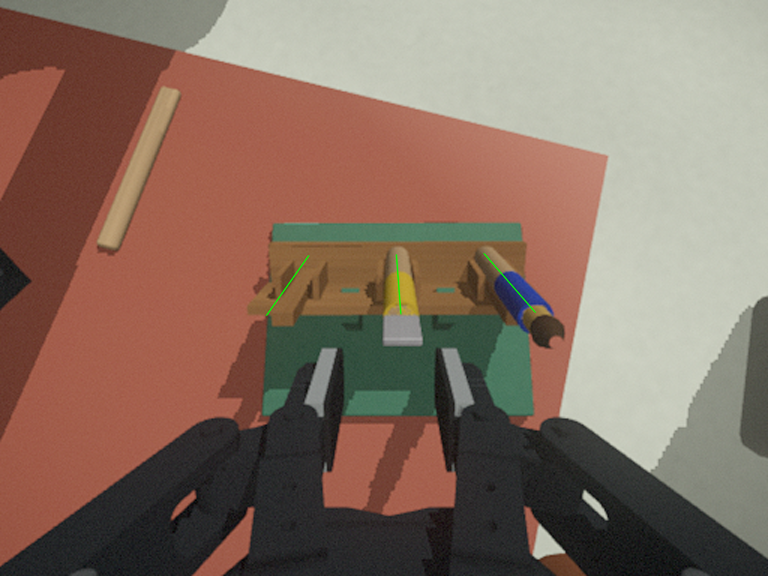

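Emit:
step_arm:
  increments:
    - [0.003,0.001,0.001,-0.002,-0.001,-0.007,0.25]
    - [0.0022,0.001,0.008,-0.001,0,-0.004,0.25]
    - [0,0,0.018,0,0,0,0.25]
    - [0,0,0.022,0,0,0,0.25]
    - [0,0,0.022,0,0,0,0.25]
    - [0,0,0.016,0,0,0,0.25]
    - [0,0,0.007,0,0,0,0.25]
    - [0,0,0.001,0,0,0,0.25]

```text
t: 30.1
ee_pos: [0.4473, 0.3322, 0.0985]
tool_rot: [-0.156, 0.579, 0.772, -0.209]
force: [0.5, 0.5, 0.7]
gripper_width: 0.0323
```

Run:
```python
from h import *
p,im=snapw("w19");s=sense(); print(s["ee_pos"],s["gripper_width"],s["force"])
plan(lanept(RK,0,.083),graspR(),1)
```

```text
[0.4476013  0.33239119 0.09873814] 0.032271197983036785 [-0.37246506 -0.61098541  0.12238626]
[0.0, 0.0006, -0.004, -0.0044, 0.0015, 0.0005]
```

View pics/w19.png

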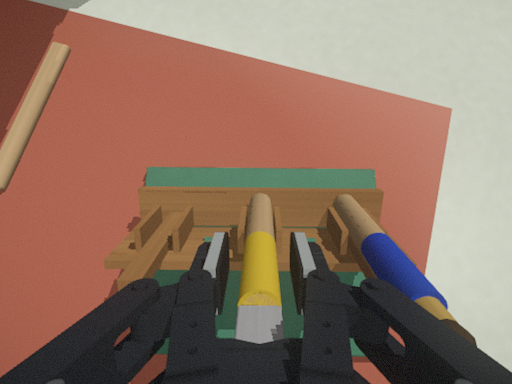

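Emit:
step_arm:
  increments:
    - [0,0.0005,-0.004,-0.004,0.001,0,0.25]
    - [0,0,0,0,0,0,1]
    - [0,0,0,0,0,0,1]
    - [0,0,0,0,0,0,1]
    - [0,0,-0.01,0,0,0,1]
    - [0,0,-0.02,0,0,0,1]
    - [0,0,-0.03,0,0,0,1]
    - [0,0,-0.04,0,0,0,1]
  squeeze: 50

```text
t: 31.15
ee_pos: [0.4992, 0.3471, 0.1907]
tool_rot: [-0.156, 0.58, 0.772, -0.208]
force: [0.8, 0.3, 0.1]
gripper_width: 0.0156
```

Run:
```python
from h import *
s=sense(); print(s["ee_pos"],s["gripper_width"],s["force"])
t=wellpos('yellow')+[0,0,.083+.1]; print(t); plan(t,toolR(-26.1),16)
```

```text
[0.4991916  0.34710439 0.19070744] 0.015585195168957197 [0.76981197 0.26804564 0.09840643]
[ 0.52607745 -0.01518284  0.221     ]
[-0.0222, -0.005, 0.0007, -0.0166, 0.0378, 0.1403]
[-0.0227, -0.0019, -0.0002, -0.0166, 0.0378, 0.1403]
[-0.0227, 0.0013, -0.001, -0.0166, 0.0378, 0.1403]
[-0.0223, 0.0045, -0.0018, -0.0166, 0.0378, 0.1403]
[-0.0213, 0.0076, -0.0026, -0.0166, 0.0378, 0.1403]
[-0.0199, 0.0106, -0.0032, -0.0166, 0.0378, 0.1403]
[-0.0181, 0.0133, -0.0037, -0.0166, 0.0378, 0.1403]
[-0.0159, 0.0158, -0.0041, -0.0166, 0.0378, 0.1403]
[-0.0134, 0.0179, -0.0044, -0.0166, 0.0378, 0.1403]
[-0.0106, 0.0197, -0.0045, -0.0166, 0.0378, 0.1403]
[-0.0076, 0.021, -0.0045, -0.0166, 0.0378, 0.1403]
[-0.0044, 0.0219, -0.0044, -0.0166, 0.0378, 0.1403]
[-0.0011, 0.0224, -0.0041, -0.0166, 0.0378, 0.1403]
[0.0022, 0.0224, -0.0037, -0.0166, 0.0378, 0.1403]
[0.0054, 0.0219, -0.0032, -0.0166, 0.0378, 0.1403]
[0.0085, 0.021, -0.0026, -0.0166, 0.0378, 0.1403]
```

Emit:
step_arm:
  increments:
    - [-0.018,-0.013,-0.01,-0.016,0.037,0.12,1]
    - [-0.0225,-0.009,-0.012,-0.0165,0.038,0.14,1]
    - [-0.0227,-0.005,-0.012,-0.0165,0.038,0.14,1]
    - [-0.022,-0.001,-0.012,-0.0165,0.038,0.14,1]
    - [-0.021,0.0075,-0.005,-0.0165,0.038,0.14,1]
    - [-0.02,0.0105,-0.003,-0.0165,0.038,0.14,1]
    - [-0.018,0.0133,-0.0035,-0.0165,0.038,0.14,1]
    - [-0.016,0.0158,-0.004,-0.0165,0.038,0.14,1]

```text
t: 32.15
ee_pos: [0.5179, 0.1703, 0.2683]
tool_rot: [-0.095, 0.935, 0.322, -0.112]
force: [0.8, 0.2, -0.6]
gripper_width: 0.0158
```

Run:
```python
from h import *
s=sense(); print(s["ee_pos"],s["gripper_width"],s["force"])
t=wellpos('yellow')+[0,0,.083+.1]; print(t); plan(t,toolR(-26.1),8)
```

```text
[0.51787073 0.17032032 0.26825071] 0.015825503525472233 [ 0.78749487  0.21206436 -0.59107776]
[ 0.52607745 -0.01518284  0.221     ]
[-0.0128, 0.02, 0.0029, -0.0177, 0.0345, 0.1388]
[-0.01, 0.0216, 0.0029, -0.0177, 0.0345, 0.1388]
[-0.007, 0.0227, 0.003, -0.0177, 0.0345, 0.1388]
[-0.0039, 0.0234, 0.0032, -0.0177, 0.0345, 0.1388]
[-0.0008, 0.0237, 0.0036, -0.0177, 0.0345, 0.1388]
[0.0024, 0.0235, 0.004, -0.0177, 0.0345, 0.1388]
[0.0054, 0.0229, 0.0046, -0.0177, 0.0345, 0.1388]
[0.0084, 0.0218, 0.0052, -0.0177, 0.0345, 0.1388]
```

Emit:
step_arm:
  increments:
    - [-0.013,0.02,0.002,-0.018,0.0345,0.139,1]
    - [-0.01,0.0215,0.002,-0.018,0.0345,0.139,1]
    - [-0.007,0.0227,0.003,-0.018,0.0345,0.139,1]
    - [-0.004,0.0234,0.003,-0.018,0.0345,0.139,1]
    - [-0.001,0.0237,0.003,-0.018,0.0345,0.139,1]
    - [0.0024,0.0235,0.003,-0.018,0.0345,0.139,1]
    - [0.0055,0.021,0.003,-0.017,0.032,0.13,1]
    - [0.008,0.015,0.003,-0.011,0.023,0.09,1]

```text
t: 33.15
ee_pos: [0.5292, -0.0158, 0.2362]
tool_rot: [-0.002, 0.976, -0.217, 0.003]
force: [-0.6, -0.5, -0.3]
gripper_width: 0.016
```

Run:
```python
from h import *
s=sense(); print(s["ee_pos"],s["gripper_width"],yawdeg(s))
t=wellpos('yellow')+[0,0,.083+.085]; print(t); plan(t,toolR(-26.1),1)
```

```text
[ 0.52922964 -0.0158162   0.23618227] 0.01597446880119094 -25.099055874233496
[ 0.52607745 -0.01518284  0.206     ]
[-0.0033, 0.0009, 0.0302, -0.0054, -0.0055, 0.0175]
```

Emit:
step_arm:
  increments:
    - [-0.002,-0.001,0.006,-0.003,-0.003,0.008,1]
    - [-0.001,-0.001,0.01,-0.002,-0.002,0.004,1]
    - [0,0,0.008,0,0,0,1]
    - [0,0,0.002,0,0,0,1]
    - [0,0,0,0,0,0,1]
    - [0,0,0,0,0,0,1]
    - [0,0,0,0,0,0,1]
    - [0,0,0,0,0,0,1]

```text
t: 34.15
ee_pos: [0.5279, -0.0112, 0.2095]
tool_rot: [-0.001, 0.975, -0.222, -0.0]
force: [-0.3, -0.6, -0.2]
gripper_width: 0.0158
```

Run:
```python
from h import *
p,im=snapw("w20");s=sense(); print(s["ee_pos"],s["gripper_width"],yawdeg(s))
plan(wellpos('yellow')+[0,0,.083],toolR(-26.1),1)
W3=[q for y in(-.042,0,.042) for q in rect(0,y,.025,.025,.105)]+STAND
Rt=rot(s["tool_rot"]); T=np.array(s["ee_pos"]); 
o=overlay(im,p,W3,(0.5076,-0.0529,np.radians(-26.1)),z0=.003,f=1)
for sz,l in ((.083,0),):
  foot=[T+Rt.apply([.0085*np.cos(a),.0085*np.sin(a),sz]) for a in np.linspace(0,6.28,24)]
  for u in w2px(p,np.array(foot)): cv2.circle(o,tuple(int(round(v)) for v in u),0,(255,255,0),-1)
cv2.imwrite("pics/o20.png",cv2.resize(o,None,fx=1.5,fy=1.5,interpolation=cv2.INTER_NEAREST))
```

```text
[ 0.52788867 -0.01123471  0.20956317] 0.01602326344904428 -25.598567764288678
[0.0001, 0.0045, 0.0886, -0.0015, 0.0003, 0.0088]
```

View pics/o20.png

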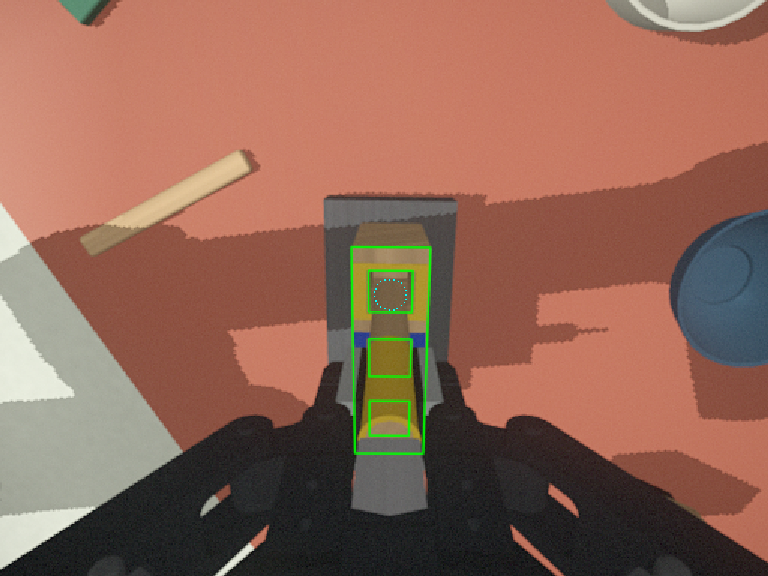

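Emit:
step_arm:
  increments:
    - [0,0.003,0.001,-0.001,0,0.007,1]
    - [0,0.001,0.003,0,0,0.001,1]
    - [0,0,0.007,0,0,0,1]
    - [0,0,0.01,0,0,0,1]
    - [0,0,0.006,0,0,0,1]
    - [0,0,0.002,0,0,0,1]
    - [0,0,0,0,0,0,1]
    - [0,0,0,0,0,0,1]

```text
t: 35.2
ee_pos: [0.5255, -0.0151, 0.1779]
tool_rot: [-0.0, 0.974, -0.226, -0.001]
force: [-0.2, -0.6, -0.7]
gripper_width: 0.0159
```

Run:
```python
from h import *
s=sense(); print(s["ee_pos"],s["force"])
plan(wellpos('yellow')+[0,0,.083],toolR(-26.1),1)
```

```text
[ 0.52553819 -0.01513703  0.17786808] [-0.23907114 -0.58375597 -0.73298219]
[0.0006, -0.0002, 0.0569, -0.0001, 0.0016, -0.0001]
```

Emit:
step_arm:
  increments:
    - [0.0004,0,0.006,0,0.001,0,1]
    - [0,0,0.011,0,0,0,1]
    - [0,0,0.012,0,0,0,1]
    - [0,0,0.012,0,0,0,1]
    - [0,0,0.008,0,0,0,1]
    - [0,0,0.002,0,0,0,1]
    - [0,0,0,0,0,0,1]
    - [0,0,0,0,0,0,1]

```text
t: 36.2
ee_pos: [0.5259, -0.0153, 0.123]
tool_rot: [-0.0, 0.974, -0.226, -0.0]
force: [0.3, 0.8, 0.1]
gripper_width: 0.0159
```

Run:
```python
from h import *
s=sense(); print(s["ee_pos"],s["force"])
plan(wellpos('yellow')+[0,0,.083],toolR(-26.1),1)
```

```text
[ 0.52588082 -0.0152901   0.12302301] [0.27038535 0.78423235 0.14794564]
[0.0001, -0.0002, 0.002, 0.0, 0.0008, -0.0]
```

Emit:
step_arm:
  increments:
    - [0,0,0,0,0,0,0]
    - [0,0,0,0,0,0,0]
    - [0,0,-0.006,0,0,0,0]
    - [0,0,-0.025,0,0,0,0]
    - [0,0,-0.035,0,0,0,0]
    - [0,0,-0.035,0,0,0,0]
    - [0,0,-0.025,0,0,0,0]
    - [0,-0.01,-0.01,0,0,-0.05,0]

```text
t: 37.2
ee_pos: [0.5309, -0.0064, 0.2661]
tool_rot: [-0.0, 0.98, -0.201, 0.001]
force: [-0.0, 0.2, 0.5]
gripper_width: 0.0429
```

Run:
```python
from h import *
s=sense(); print(s["ee_pos"],s["gripper_width"],yawdeg(s))
t=lanept(RK,.065,.185)+[0,0,.03]; print(t); plan(t,graspR(),16)
```

```text
[ 0.53088346 -0.00643836  0.26612606] 0.0428760035494316 -23.140824933516043
[0.48092286 0.40974857 0.22021   ]
[-0.0131, -0.0227, 0.0029, 0.0175, -0.0369, -0.1371]
[-0.0098, -0.0242, 0.0037, 0.0175, -0.0369, -0.1371]
[-0.0062, -0.0252, 0.0044, 0.0175, -0.0369, -0.1371]
[-0.0025, -0.0257, 0.005, 0.0175, -0.0369, -0.1371]
[0.0012, -0.0257, 0.0055, 0.0175, -0.0369, -0.1371]
[0.0049, -0.0252, 0.0058, 0.0175, -0.0369, -0.1371]
[0.0085, -0.0242, 0.006, 0.0175, -0.0369, -0.1371]
[0.012, -0.0227, 0.0061, 0.0175, -0.0369, -0.1371]
[0.0152, -0.0207, 0.0059, 0.0175, -0.0369, -0.1371]
[0.0181, -0.0183, 0.0057, 0.0175, -0.0369, -0.1371]
[0.0206, -0.0156, 0.0053, 0.0175, -0.0369, -0.1371]
[0.0227, -0.0125, 0.0047, 0.0175, -0.0369, -0.1371]
[0.0244, -0.0092, 0.004, 0.0175, -0.0369, -0.1371]
[0.0255, -0.0057, 0.0032, 0.0175, -0.0369, -0.1371]
[0.0262, -0.0021, 0.0023, 0.0175, -0.0369, -0.1371]
[0.0263, 0.0015, 0.0014, 0.0175, -0.0369, -0.1371]
```

Emit:
step_arm:
  increments:
    - [-0.013,-0.0225,0.002,0.0175,-0.037,-0.137,0]
    - [-0.01,-0.024,0.003,0.0175,-0.037,-0.137,0]
    - [-0.006,-0.025,0.003,0.0175,-0.037,-0.137,0]
    - [-0.0025,-0.0257,0.003,0.0175,-0.037,-0.137,0]
    - [0.001,-0.0257,0.004,0.0175,-0.037,-0.137,0]
    - [0.005,-0.025,0.005,0.0175,-0.037,-0.137,0]
    - [0.0085,-0.024,0.005,0.0175,-0.037,-0.137,0]
    - [0.012,-0.0225,0.005,0.0175,-0.037,-0.137,0]

```text
t: 38.2
ee_pos: [0.5014, 0.2087, 0.2509]
tool_rot: [-0.096, 0.918, 0.362, -0.127]
force: [0.7, -0.7, 0.1]
gripper_width: 0.043
```

Run:
```python
from h import *
s=sense(); print(s["ee_pos"],s["gripper_width"],yawdeg(s))
t=lanept(RK,.065,.185)+[0,0,.01]; print(t); plan(t,graspR(),8)
```

```text
[0.5014378 0.2086584 0.2508764] 0.04301529470118537 44.37505829552262
[0.48092286 0.40974857 0.20021   ]
[0.0166, -0.018, 0.0089, 0.0169, -0.0353, -0.1312]
[0.0191, -0.0155, 0.0086, 0.0169, -0.0353, -0.1312]
[0.0212, -0.0127, 0.0081, 0.0169, -0.0353, -0.1312]
[0.023, -0.0097, 0.0075, 0.0169, -0.0353, -0.1312]
[0.0243, -0.0065, 0.0068, 0.0169, -0.0353, -0.1312]
[0.0252, -0.0031, 0.006, 0.0169, -0.0353, -0.1312]
[0.0255, 0.0003, 0.0051, 0.0169, -0.0353, -0.1312]
[0.0254, 0.0037, 0.0042, 0.0169, -0.0353, -0.1312]
```

Emit:
step_arm:
  increments:
    - [0.0165,-0.018,0.007,0.017,-0.0355,-0.132,0.25]
    - [0.019,-0.0155,0.007,0.017,-0.0355,-0.132,0.25]
    - [0.021,-0.0125,0.007,0.017,-0.0355,-0.132,0.25]
    - [0.023,-0.0095,0.007,0.017,-0.0355,-0.132,0.25]
    - [0.0243,-0.006,0.006,0.017,-0.0355,-0.132,0.25]
    - [0.025,-0.002,0.006,0.017,-0.0355,-0.132,0.25]
    - [0.025,0.002,0.004,0.016,-0.034,-0.128,0.25]
    - [0.014,0.005,0.002,0.008,-0.018,-0.07,0.25]

```text
t: 39.2
ee_pos: [0.4814, 0.4078, 0.1987]
tool_rot: [-0.157, 0.584, 0.769, -0.208]
force: [0.5, -0.5, -0.4]
gripper_width: 0.032
```

Run:
```python
from h import *
s=sense(); print(s["ee_pos"],s["gripper_width"],yawdeg(s))
t=lanept(RK,.065,.185); print(t); plan(t,graspR(),1)
```

```text
[0.48135112 0.40784677 0.19873832] 0.031980428468426164 105.55446240070779
[0.48092286 0.40974857 0.19021   ]
[0.002, 0.0044, 0.0073, -0.0025, -0.0039, -0.0101]
```

Emit:
step_arm:
  increments:
    - [-0.002,0.003,0.004,-0.002,-0.001,-0.002,0.25]
    - [0,0.001,0.002,0,0,0,0.25]
    - [0,0,0,0,0,0,0.25]
    - [0,0,0,0,0,0,0.25]
    - [0,0,0,0,0,0,0.25]
    - [0,0,0,0,0,0,0.25]
    - [0,0,0,0,0,0,0.25]
    - [0,0,0,0,0,0,0.25]

```text
t: 40.2
ee_pos: [0.4819, 0.4047, 0.1902]
tool_rot: [-0.156, 0.584, 0.769, -0.208]
force: [0.4, 0.1, 0.7]
gripper_width: 0.0319
```

Run:
```python
from h import *
p,im=snapw("w21");s=sense(); print(s["ee_pos"],s["gripper_width"],yawdeg(s))
plan(lanept(RK,.065,.083),graspR(),1)
segs=[seg((-.04,y,.03),(-.04+.122*.5,y,.03+.122*.866)) for y in(-.065,0,.065)]
overlay(im,p,segs,RK,f=1.5,name="pics/o21.png")
```

```text
[0.4819397  0.40471746 0.19021253] 0.031815467920410345 105.61722589746061
[0.0049, 0.0005, 0.1018, -0.0019, -0.0023, -0.0098]
```

View pics/o21.png

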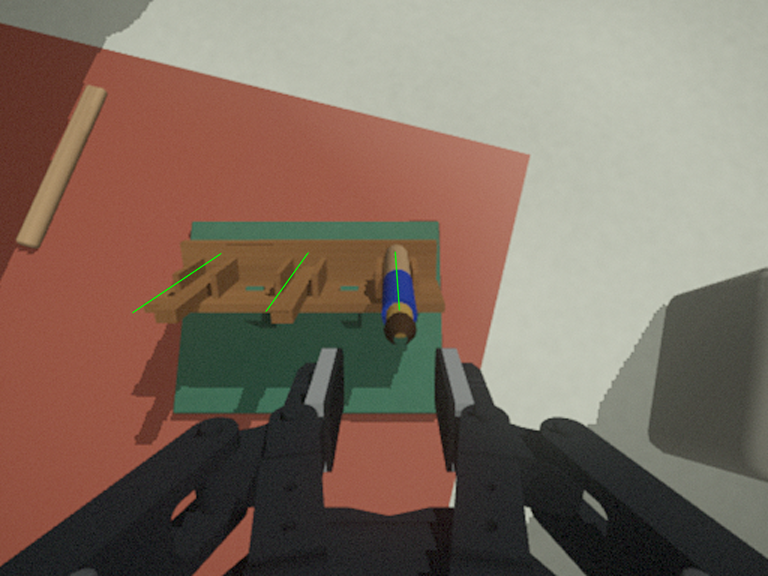

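Emit:
step_arm:
  increments:
    - [0.003,0,0.001,-0.001,-0.001,-0.006,0.25]
    - [0.0015,0.0005,0.008,-0.001,-0.001,-0.003,0.25]
    - [0,0,0.018,0,0,0,0.25]
    - [0,0,0.022,0,0,0,0.25]
    - [0,0,0.022,0,0,0,0.25]
    - [0,0,0.016,0,0,0,0.25]
    - [0,0,0.006,0,0,0,0.25]
    - [0,0,0,0,0,0,0.25]

```text
t: 41.25
ee_pos: [0.4309, 0.3948, 0.1021]
tool_rot: [-0.156, 0.58, 0.772, -0.209]
force: [-0.9, 0.9, 0.4]
gripper_width: 0.0318
```

Run:
```python
from h import *
p,im=snapw("w22");s=sense(); print(s["ee_pos"],s["gripper_width"],s["force"])
plan(lanept(RK,.065,.083),graspR(),1)
```

```text
[0.4312587  0.39497972 0.10246199] 0.03176479216757211 [ 0.41839176 -0.15884385 -1.07961624]
[0.0004, 0.001, 0.0001, -0.0039, 0.0016, 0.0002]
```

View pics/w22.png

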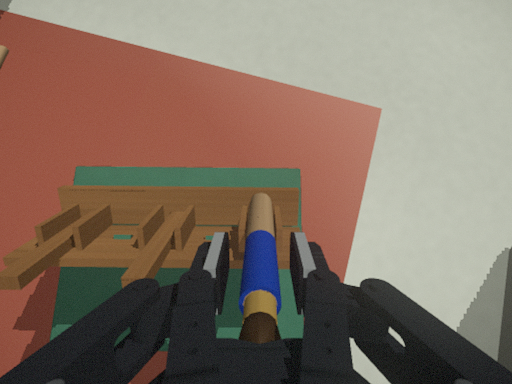

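Emit:
step_arm:
  increments:
    - [0.0004,0.001,0,-0.004,0.001,0,0.25]
    - [0,0,0,0,0,0,1]
    - [0,0,0,0,0,0,1]
    - [0,0,0,0,0,0,1]
    - [0,0,-0.01,0,0,0,1]
    - [0,0,-0.02,0,0,0,1]
    - [0,0,-0.03,0,0,0,1]
    - [0,0,-0.04,0,0,0,1]
  squeeze: 50

```text
t: 42.3
ee_pos: [0.4824, 0.41, 0.1927]
tool_rot: [-0.155, 0.58, 0.772, -0.207]
force: [0.3, 0.5, -0.5]
gripper_width: 0.016
```

Run:
```python
from h import *
s=sense(); print(s["ee_pos"],s["gripper_width"],s["force"])
t=wellpos('blue')+[0,0,.083+.19]; print(t); plan(t,toolR(-26.1),16)
```

```text
[0.48235924 0.41004273 0.19266039] 0.015991424795661683 [ 0.34635858  0.50250532 -0.47378856]
[ 0.5076 -0.0529  0.311 ]
[-0.0282, -0.0094, -0.0031, -0.0165, 0.0376, 0.1403]
[-0.0291, -0.0053, -0.0043, -0.0165, 0.0376, 0.1403]
[-0.0294, -0.0011, -0.0055, -0.0165, 0.0376, 0.1403]
[-0.029, 0.0031, -0.0066, -0.0165, 0.0376, 0.1403]
[-0.028, 0.0073, -0.0075, -0.0165, 0.0376, 0.1403]
[-0.0264, 0.0112, -0.0084, -0.0165, 0.0376, 0.1403]
[-0.0243, 0.0149, -0.0091, -0.0165, 0.0376, 0.1403]
[-0.0216, 0.0183, -0.0097, -0.0165, 0.0376, 0.1403]
[-0.0184, 0.0213, -0.0102, -0.0165, 0.0376, 0.1403]
[-0.0149, 0.0238, -0.0104, -0.0165, 0.0376, 0.1403]
[-0.011, 0.0258, -0.0105, -0.0165, 0.0376, 0.1403]
[-0.0069, 0.0272, -0.0104, -0.0165, 0.0376, 0.1403]
[-0.0026, 0.028, -0.0101, -0.0165, 0.0376, 0.1403]
[0.0017, 0.0283, -0.0097, -0.0165, 0.0376, 0.1403]
[0.006, 0.0279, -0.009, -0.0165, 0.0376, 0.1403]
[0.0102, 0.0269, -0.0083, -0.0165, 0.0376, 0.1403]
```

Emit:
step_arm:
  increments:
    - [-0.024,-0.014,-0.011,-0.016,0.037,0.12,1]
    - [-0.029,-0.01,-0.013,-0.0165,0.0375,0.14,1]
    - [-0.0294,-0.006,-0.014,-0.0165,0.0375,0.14,1]
    - [-0.029,-0.001,-0.014,-0.0165,0.0375,0.14,1]
    - [-0.028,0.004,-0.014,-0.0165,0.0375,0.14,1]
    - [-0.0264,0.008,-0.014,-0.0165,0.0375,0.14,1]
    - [-0.0243,0.0135,-0.012,-0.0165,0.0375,0.14,1]
    - [-0.0216,0.0175,-0.012,-0.0165,0.0375,0.14,1]

```text
t: 43.3
ee_pos: [0.5038, 0.184, 0.3259]
tool_rot: [-0.094, 0.936, 0.322, -0.107]
force: [1.1, -1.2, -0.1]
gripper_width: 0.0156
```

Run:
```python
from h import *
s=sense(); print(s["ee_pos"],s["gripper_width"],s["force"])
t=wellpos('blue')+[0,0,.083+.18]; print(t); plan(t,toolR(-26.1),8)
```

```text
[0.50376019 0.18397299 0.3259426 ] 0.015622157255125117 [ 1.08821624 -1.15048401 -0.09424772]
[ 0.5076 -0.0529  0.301 ]
[-0.0177, 0.024, -0.0003, -0.0179, 0.0333, 0.1389]
[-0.0142, 0.0262, -0.0004, -0.0179, 0.0333, 0.1389]
[-0.0104, 0.0279, -0.0003, -0.0179, 0.0333, 0.1389]
[-0.0064, 0.0291, -0.0001, -0.0179, 0.0333, 0.1389]
[-0.0023, 0.0297, 0.0003, -0.0179, 0.0333, 0.1389]
[0.0018, 0.0297, 0.0008, -0.0179, 0.0333, 0.1389]
[0.0058, 0.0292, 0.0015, -0.0179, 0.0333, 0.1389]
[0.0098, 0.028, 0.0022, -0.0179, 0.0333, 0.1389]
```

Emit:
step_arm:
  increments:
    - [-0.0177,0.024,-0.001,-0.018,0.0335,0.139,1]
    - [-0.014,0.026,-0.001,-0.018,0.0335,0.139,1]
    - [-0.0104,0.028,-0.001,-0.018,0.0335,0.139,1]
    - [-0.0064,0.029,-0.001,-0.018,0.0335,0.139,1]
    - [-0.0023,0.0297,0,-0.018,0.0335,0.139,1]
    - [0.002,0.0297,0,-0.018,0.0335,0.139,1]
    - [0.006,0.027,0,-0.0175,0.032,0.13,1]
    - [0.009,0.018,0,-0.012,0.023,0.09,1]

```text
t: 44.3
ee_pos: [0.5141, -0.0524, 0.3279]
tool_rot: [-0.003, 0.976, -0.218, 0.012]
force: [0.7, 0.4, -0.8]
gripper_width: 0.0157
```

Run:
```python
from h import *
s=sense(); print(s["ee_pos"],s["gripper_width"],s["force"],yawdeg(s))
t=wellpos('blue')+[0,0,.083+.17]; print(t); plan(t,toolR(-26.1),1)
```

```text
[ 0.51411466 -0.05239253  0.32790458] 0.01574317913947551 [ 0.71206777  0.35172322 -0.780592  ] -25.18584944220264
[ 0.5076 -0.0529  0.291 ]
[-0.0065, 0.0037, 0.0367, -0.0118, -0.0211, 0.0161]
```

Emit:
step_arm:
  increments:
    - [-0.004,0,0.006,-0.006,-0.01,0.006,1]
    - [-0.003,0,0.01,-0.004,-0.008,0.004,1]
    - [0,0,0.01,0,0,0,1]
    - [0,0,0.004,0,0,0,1]
    - [0,0,0,0,0,0,1]
    - [0,0,0,0,0,0,1]
    - [0,0,0,0,0,0,1]
    - [0,0,0,0,0,0,1]

```text
t: 45.3
ee_pos: [0.5085, -0.0478, 0.2983]
tool_rot: [-0.001, 0.975, -0.221, 0.002]
force: [0.1, -0.5, -0.4]
gripper_width: 0.0156
```

Run:
```python
from h import *
p,im=snapw("w23");s=sense(); print(s["ee_pos"],yawdeg(s))
plan(wellpos('blue')+[0,0,.083],toolR(-26.1),1)
W3=[q for y in(-.042,0,.042) for q in rect(0,y,.025,.025,.105)]+STAND
Rt=rot(s["tool_rot"]); T=np.array(s["ee_pos"]); 
o=overlay(im,p,W3,(0.5076,-0.0529,np.radians(-26.1)),z0=.003,f=1)
foot=[T+Rt.apply([.0085*np.cos(a),.0085*np.sin(a),.083]) for a in np.linspace(0,6.28,24)]
for u in w2px(p,np.array(foot)): cv2.circle(o,tuple(int(round(v)) for v in u),0,(255,255,0),-1)
cv2.imwrite("pics/o23.png",cv2.resize(o,None,fx=1.5,fy=1.5,interpolation=cv2.INTER_NEAREST))
```

```text
[ 0.50853066 -0.04777176  0.29833008] -25.56923351455894
[0.0009, 0.0056, 0.1773, -0.0035, -0.0026, 0.0093]
```

View pics/o23.png

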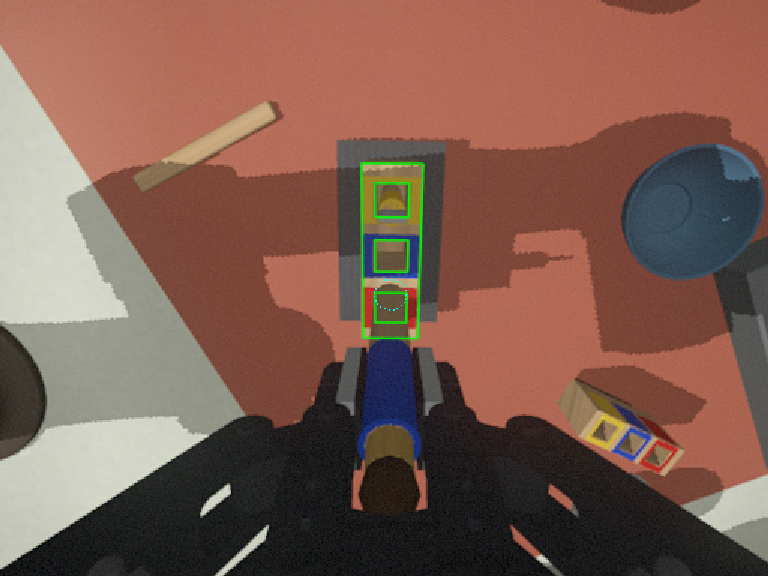

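Run:
```python
from h import *
im=cv2.imread("pics/w23.png"); a=cv2.resize(im[85:245,215:305],None,fx=3.7,fy=3.7,interpolation=cv2.INTER_CUBIC)
i2=eyes.snapshot("scene"); cv2.imwrite("pics/s23.png",i2)
b=cv2.resize(i2[100:220,190:310],None,fx=4.9,fy=4.9,interpolation=cv2.INTER_CUBIC)
h=max(a.shape[0],b.shape[0]); a=cv2.copyMakeBorder(a,0,h-a.shape[0],0,0,0); b=cv2.copyMakeBorder(b,0,h-b.shape[0],0,0,0)
o=np.hstack([a,b])[:600,:800]; cv2.imwrite("pics/z23.png",cv2.convertScaleAbs(o,alpha=1.4))
```

```text
(no output)
```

View pics/z23.png

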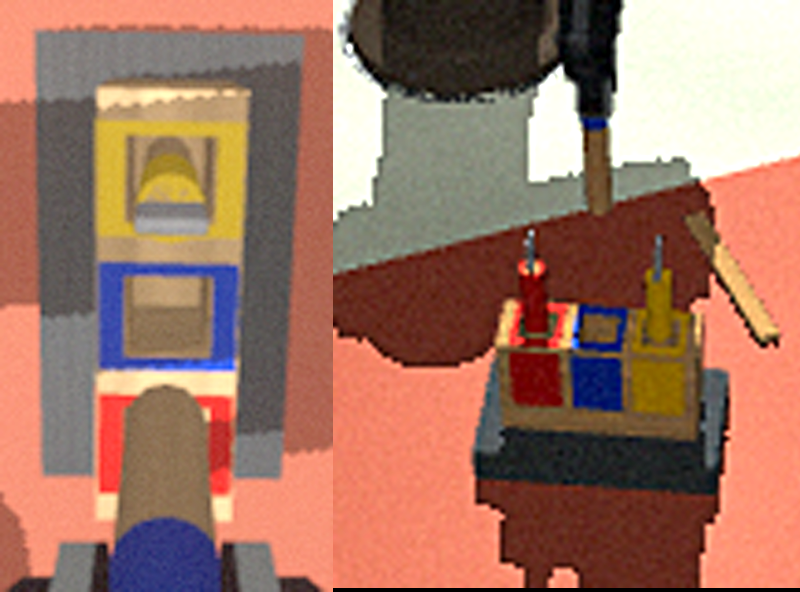

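Emit:
step_arm:
  increments:
    - [0.0005,0.0035,0.002,-0.003,-0.002,0.008,1]
    - [0.0002,0.0015,0.008,0,0,0,1]
    - [0,0,0.02,0,0,0,1]
    - [0,0,0.025,0,0,0,1]
    - [0,0,0.022,0,0,0,1]
    - [0,0,0.012,0,0,0,1]
    - [0,0,0.003,0,0,0,1]
    - [0,0,0,0,0,0,1]

```text
t: 46.4
ee_pos: [0.5069, -0.0539, 0.2024]
tool_rot: [0.0, 0.974, -0.226, 0.001]
force: [-0.0, -0.3, -1.1]
gripper_width: 0.0157
```

Run:
```python
from h import *
p,im=snapw("w24");s=sense(); print(s["ee_pos"],s["force"])
plan(wellpos('blue')+[0,0,.083],toolR(-26.1),1)
```

```text
[ 0.50706178 -0.05390034  0.20270387] [ 0.6167505  -0.03604519 -0.64131693]
[-0.0001, -0.0011, 0.0817, -0.0003, -0.0017, -0.0005]
```

View pics/w24.png

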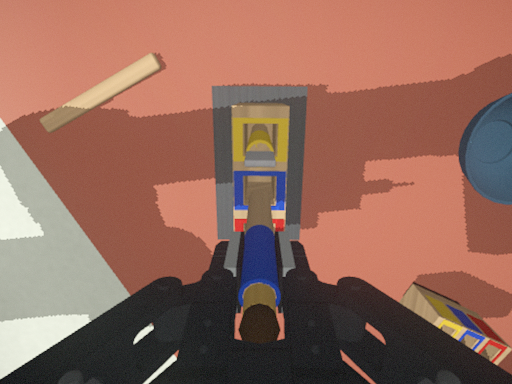

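Emit:
step_arm:
  increments:
    - [0,-0.001,0.006,0,-0.001,0,1]
    - [0,0,0.012,0,0,0,1]
    - [0,0,0.015,0,0,0,1]
    - [0,0,0.015,0,0,0,1]
    - [0,0,0.012,0,0,0,1]
    - [0,0,0.006,0,0,0,1]
    - [0,0,0.002,0,0,0,1]
    - [0,0,0,0,0,0,1]

```text
t: 47.45
ee_pos: [0.5084, -0.053, 0.1306]
tool_rot: [-0.0, 0.974, -0.226, 0.001]
force: [0.4, -0.2, -0.4]
gripper_width: 0.0159
```

Run:
```python
from h import *
s=sense(); print(s["ee_pos"],s["force"])
plan(wellpos('blue')+[0,0,.083],toolR(-26.1),1)
```

```text
[ 0.50835257 -0.05303673  0.13061105] [ 0.40610105 -0.22419589 -0.38899114]
[-0.0008, 0.0002, 0.0096, -0.0007, -0.002, -0.0004]
```

Foot is about 9 mm above the floor; lower 5 mm more, release, rise.

Emit:
step_arm:
  increments:
    - [-0.0005,0,0.003,0,-0.001,0,1]
    - [0,0,0.002,0,0,0,1]
    - [0,0,0,0,0,0,1]
    - [0,0,0,0,0,0,0]
    - [0,0,0,0,0,0,0]
    - [0,0,-0.006,0,0,0,0]
    - [0,0,-0.025,0,0,0,0]
    - [0,0,-0.035,0,0,0,0]

```text
t: 48.45
ee_pos: [0.5067, -0.0526, 0.1923]
tool_rot: [-0.0, 0.974, -0.226, -0.001]
force: [1.7, 0.4, -0.7]
gripper_width: 0.0427
```

Emit:
step_arm:
  increments:
    - [0,0,-0.035,0,0,0,0]
    - [0,0,-0.035,0,0,0,0]
    - [0,0,-0.035,0,0,0,0]
    - [0,0,-0.025,0,0,0,0]
    - [0,0.02,-0.01,0,0,0,0]
    - [0,0.02,0,0,0,0,0]
    - [0,0,0,0,0,0,0]
    - [0,0,0,0,0,0,0]

```text
t: 49.45
ee_pos: [0.4911, -0.0891, 0.3457]
tool_rot: [-0.001, 0.974, -0.226, 0.006]
force: [0.2, 0.9, 0.6]
gripper_width: 0.0427
```

Run:
```python
from h import *
p,im=snapw("w25");s=sense(); print(s["t"],s["ee_pos"],s["force"],s["gripper_width"])
i2=eyes.snapshot("scene"); cv2.imwrite("pics/s25.png",i2)
W3=[q for y in(-.042,0,.042) for q in rect(0,y,.025,.025,.105)]+STAND
# expected tool tops upright at floor centre, z .188
o=overlay(im,p,W3,(0.5076,-0.0529,np.radians(-26.1)),z0=.003,f=1)
for k in('red','blue','yellow'):
  for h in (.122,.150):
    u=w2px(p,wellpos(k)+[0,0,h])[0]; cv2.circle(o,tuple(int(round(v)) for v in u),1,(255,255,255),-1)
a=cv2.resize(o[40:290,150:370],None,fx=2.2,fy=2.2,interpolation=cv2.INTER_CUBIC)
b=cv2.resize(i2[120:220,210:290],None,fx=4,fy=5.5,interpolation=cv2.INTER_CUBIC)
b=cv2.resize(b,(312,390)); h=max(a.shape[0],b.shape[0])
a=cv2.copyMakeBorder(a,0,h-a.shape[0],0,0,0); b=cv2.copyMakeBorder(b,0,h-b.shape[0],0,0,0)
cv2.imwrite("pics/z25.png",np.hstack([a,b])[:600,:800])
```

```text
49.5 [ 0.49106836 -0.08902258  0.34552838] [ 0.25175904 -0.07016277  1.09598341] 0.04294598012222838
```

View pics/z25.png

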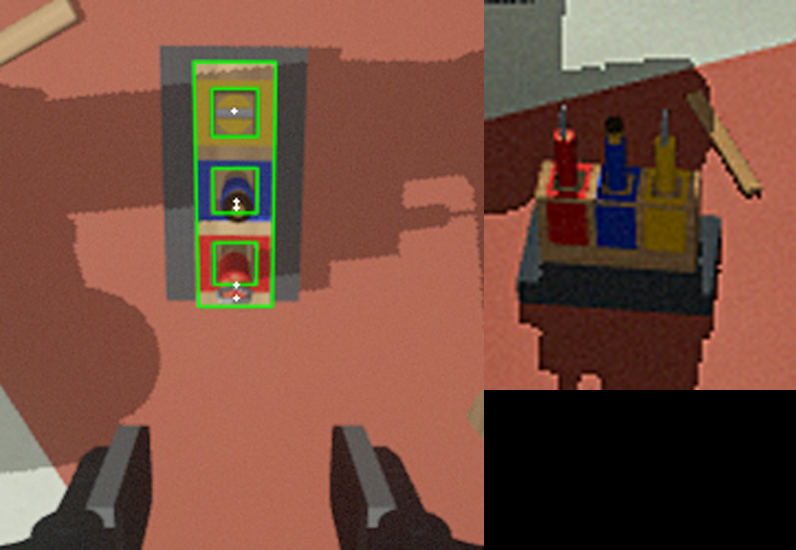

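View pics/s25.png

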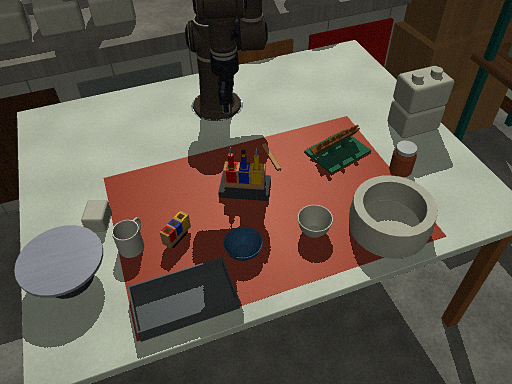

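Run:
```python
from h import *
print(job.sign_off(), sense()["t"])
```

```text
the job is handed in; nothing more can be done
the job is handed in; nothing more can be done
```

I plugged the larger stand into the socket plate. I then moved the red, yellow and blue tools, in that order, from the rack into the wells of their own colour, heads up. I handed the job in at about 49.5 s of the 72 s allowed; `sign_off` gives no verdict.

**Last checks that agreed:**
- **Stand:** it went into the socket without any noticeable contact force. In the final wrist picture its outline at the home height of 3 mm matches the block.
- **Tools:** all three stand upright in their own wells. Their tops lie close to where seated tools should appear; I judged this by eye and did not measure the foot depth. I released the feet a few millimetres above the well floors and let them drop.
- **Bystanders:** none looks moved in the final scene picture. I did not measure them.
- **Gripper:** clear of everything at z = 0.35 m.

**Checks that disagreed:**
- Fits of the socket's position differed by up to about 8 mm between the wrist and scene cameras, and the top camera agreed with the wrist to 2 mm. I used the wrist camera.
- Some automatic outline fits were wrong: one of the rack from the wrist, one of the stand, and a looser one of the rack from the top camera. I redid the first two and did not use the third.

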